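Turn a guide plate over with a flat lifter

TASK

Take the flat lifter from its tray, lower its blade onto the station's lower floor and, keeping it resting lightly on that floor, slide it right under the plate's lip and push the plate home against the step, pausing there a moment; then tilt the plate up and over so that it lies upside down and flat on the raised ledge. Work by feel, without pressing or shoving hard, and never touch the plate with the fingers. Finally stand the lifter's heel flat on the tray's pedestal again, blade over the blue floor, let go, and leave everything else where it is.

Things in the scene. Friction and masses are not known exactly. Their poses are not given: they have to be found in the camera images.
- station: Fixed grey plastic station with two levels, 255 x 130 mm. Origin on the lower floor at the foot of the step, midway along it; x points level across the step to the ledge (away from the robot, turned up to 0.25 rad), y along the step, z up. Lower floor: x -175 to 0 mm, z = 0, lying 3 to 9 mm above the table. The step is upright, 9 mm high. Width y -65 to 65 mm.
- station_ledge (a point): Middle of the station's raised ledge, on its surface: 40 mm beyond the step and 9 mm above the lower floor. The ledge is flat, 80 mm deep (station x 0 to 80 mm), 130 mm wide, without a back wall.
- plate: Loose steel plate 54 x 44 x 8 mm, 70 to 140 g, holes in its upper face, on the lower floor with its far edge 2 to 8 mm short of the step. Origin: centre of the 54 x 44 outline, on the underside; x points to the step, z up (down once turned over). Its lower layer (z 0 to 4.5 mm) reaches only from x = -15 to 27 mm, its upper layer (z 4.5 to 8) from -27 to 27 mm, leaving a lip.
- plate_lip (a point): Middle of the outer edge of the plate's lip, on the lip's underside (plate x = -27, z = 4.5 mm). The lip, on the side away from the step, is 12 mm long and overhangs a slot 4.5 mm high. Pushed in the slot, the plate slides till it stops at the step; raised by its lip it pivots on its far edge against the step, and past upright falls over onto the ledge.
- lifter: Loose flat lifter, 160 g, on the tray's white pedestal: a steel heel block 48 x 32 mm (x -34 to 14 mm) carries a neck and a black block grip 66 long (x), 14 wide (y), 28 mm high. Origin: on the heel's underside, straight below the middle of the grip; x points to the blade's tip, z up. A flat blade, 32 wide, 2 mm thick, reaches forward from x = 20 to 85 mm.
- lifter_grip (a point): Middle of the lifter's grip, 55 mm above the heel's underside; its flat sides face along y. The blade's underside lies 8 mm below the heel's underside, but the blade sits on a stiff hinge (x = 21.5 mm) whose set differs each run by up to 0.08 rad either way and cannot be read: the tip may be up to 5 mm higher or lower than that. The hinge does not give at gentle forces.
- tray: Fixed steel tray, the lifter's home: x -90 to 120, y -75 to 75 mm about its origin on the blue inner floor; walls 11 mm high. Across it stands a white pedestal, x -46 to 16, y -70 to 70 mm, top 14 mm above the floor, where the lifter's heel stands, its blade hanging free beyond x = 16. x points away from the robot, turned up to 0.25 rad. Station and tray may be swapped left and right.
- probe: Loose thin steel probe, 122 mm long, 8 mm thick, lying across the tray floor beyond the blade's tip; to be left alone. Origin near its middle.
- forceps: Loose steel forceps, 120 x 25 x 5 mm, lying between tray and station; to be left alone. Origin in their middle.
- bowl: Loose steel bowl, 90 mm wide, 40 mm high, on the table beyond; to be left alone. Origin under its middle.
- flask: Loose white bottle, 60 mm wide, 150 mm high, on the robot's right; to be left alone. Origin under its middle.
- carton: Loose cardboard box, 120 x 160 x 70 mm, on the robot's left; to be left alone. Origin under its middle.
- cutters: Loose hand cutters with red handles, about 190 x 75 x 18 mm, on the robot's right; to be left alone. Origin near the pivot.
Not all that is in view belongs to the job. What is meant by the plate is not black, and is the smaller of those in its own colour.

How it is judged:
On the way, in this order (a step that is already met when the one before it is completed fails the run):
1. the lifter is brought from the tray to the station (horizontal distance between lifter and station below 0.2 m), for 0.1 s.
2. with the blade resting on the lower floor and fully under the lip, the plate is pressed home against the step (x of plate in the frame of station above -0.0282 m and angle between plate's own z axis and vertical below 0.05 rad and x of lifter in the frame of plate above -0.107 m and contact force between lifter and station above 0.3 N and contact force between lifter and plate above 0.3 N), for 0.25 s.
3. the plate is tilted up by at least 30 degrees on the lifter's blade, on the station's floor (angle between plate's own z axis and vertical between 0.52 and 2.4 rad and contact force between lifter and plate above 0.02 N and contact force between the fingers and plate below 0.05 N), for 0.1 s.
4. the plate lies upside down on the ledge (angle between plate's own z axis and vertical above 3.02 rad and x of plate in the frame of station between 0.002 and 0.055 m and y of plate in the frame of station between -0.045 and 0.045 m and z of plate in the frame of station between 0.014 and 0.02 m), for 0.2 s.
At the end, for the whole second after the job is handed in: The plate lies upside down, flat (within 0.12 rad) on the ledge, its middle 2 to 55 mm past the step and within 45 mm of the step's middle; the lifter's heel stands flat (0.06 rad) on the tray's pedestal, blade forward (within 0.35 rad) over the blue floor; both released and at rest (all of step 4 and angle between the x axis of lifter and the x axis of tray, either way round below 0.35 rad and angle between lifter's own z axis and vertical below 0.06 rad and x of lifter in the frame of tray between -0.008 and 0.02 m and y of lifter in the frame of tray between -0.055 and 0.055 m and z of lifter in the frame of tray between 0.011 and 0.017 m and linear speed of each of plate, lifter below 0.02 m/s and contact force between lifter and the fingers below 0.05 N); the robot touches nothing.
It fails at once if the lifter pressed on the station with more than 15 N (contact force between lifter and station above 15 N).
It fails at once if the lifter pushed the plate with more than 20 N (contact force between lifter and plate above 20 N).
It fails at once if the arm or fingers touched the plate (contact force between any of the fingers, the arm and plate above 0.3 N).
It fails at once if a bystander (probe, forceps, bowl, bottle, box, cutters) was moved by more than 20 mm (distance of any of probe, forceps, bowl, flask, carton, cutters from where it was at the start of the episode above 0.02 m).
It also fails if it takes over 72 s, if anything falls off the work surface, if the arm or the gripper's body presses on something with over 40 N, if the wrist force passes 120 N, or if a joint passes its speed limit or range.

ROBOT

A 6-joint arm with a two-finger parallel gripper is mounted at the origin on the work surface. World frame = base frame: x ahead of the robot, y to its left, z up, the work surface at z = 0. Lengths are in m, angles in rad, forces in N, time in s.
With the tool pointing down it reaches from about 0.3 to 0.875 m from the base axis. Payload 4.2 kg.
Tool frame: the origin (TCP) lies on the front face of the gripper's body, between the roots of the fingers; the fingertips stand env.finger_overhang ahead of it and the grasp point (between the pads) lies 54 mm ahead of it (env.finger_overhang is the distance from the TCP to the fingertips, in m); x points along the fingers, y is the direction in which the jaws open and shut, and the axes are right-handed (so a half turn about x gives the same grasp; the last joint's range is limited). The gripper opens to 85 mm and grips with 20 to 120 N. Pads are 22 mm wide; open, the fingers measure 114 mm over their backs; the gripper's body (76 mm by 85 mm) begins 54 mm behind the grasp point. The pads swing forward as they close: fully open they stand 13 mm farther back than shut.
Start: joints at [1.219, 0.32, 1.565, -0, 1.257, -0.02], TCP at [0.187, 0.544, 0.304] pointing down, gripper open.
Joint ranges: [-3.11, 3.11], [-0.84, 2.01], [0.21, 2.61], [-1.34, 4.49], [0.05, 2.63], [-2.56, 2.56]. Speed limits (rad/s): [2.57, 2.57, 3.14, 3.14, 3.14, 3.14].

INTERFACE

Orientations are given as a unit quaternion [w, x, y, z].
In Python, from bench import env, get_image, camera_model gives the robot as it stands.
- The arm moves only by the tool apply_moves, never from a script. Its argument "targets" is a list of rows, each a list of 2 entries, a list of its own where there are three numbers: the shift along the tool's x, y, z in m, then the turn about the tool's x in rad. A call has exactly 5 rows; each row shifts and turns the pose as measured when the row begins, along the tool's axes as they then stand; what a row does not reach is not made up. A row lasts 1/12 s, in which the tool goes at most 41.7 mm and 7.16 degrees, less where a joint would pass 70% of its speed; a pose out of reach is approached as far as the arm can. A call is refused whole if a number of a shift passes 0.0417 or a number of a turn 0.125, either way. A call with a gripper value outside its range is refused whole. "fingers" is the finger opening in m, from 0 to 0.0854, set as the call begins (left out, the last holds). The fingers move at their own pace and stop on an object; "force" is the grip in N (left out, the last holds). Time passes only in rows, so rows that do not move let the fingers close, or fill a call up. It gives the time, the measured TCP pose, the force and the opening at its end, in the units of the state.
- env.get_obs(): the state, without advancing time (a new reading comes with each control period).
- get_image(name): name is "scene" or "top" or "wrist"; returns the picture (400x640x3 uint8, red, green, blue); there is no depth.
- camera_model(name): a dict with "fx", "fy", "cx", "cy" (pixels), "eye" and "orientation" of the camera in the world. Camera axes: x right, y down, z forward; pixel columns grow to the right and rows downward; lengths in m; the calibration is good to about 2 mm. The wrist camera is an equidistant fisheye: a pixel r from the principal point sees the ray r / f radians off the axis. A picture is of the moment at which its call begins: read the wrist's pose just before it. camera_model takes no time and is no camera call; for the wrist camera it gives the pose at the moment of the call.
- env.sign_off(): hands the job in, once; it reports no verdict.
The state is a dict: "clock": time; "joint_positions": joint angles; "joint_velocities": joint speeds; "joint_efforts": joint torques, N m; "position": TCP position; "tool_rot": TCP orientation; "contact_force": force on the tool from outside, world axes, zero at the start; "moment": the same for the moment, N m; "opening": finger opening in m.
Only numpy, scipy, OpenCV 4.12 (cv2) and the standard library are available. Lean on these libraries where they do the work, as an engineer would, in place of code of your own. Each camera call takes 0.05 s, during which the arm holds its last target.

## Working session

There is one attempt and no reset: what is moved stays moved. The work goes in short steps, Python scripts to look and compute and a tool call to move; the robot and the scene stay as the last step left them, time stands still between calls to the robot, and variables do not carry over. Pictures are saved under pics/ and viewed, and the job is handed in when it is done.

Besides the shell and the picture viewer there is one more tool, called after "Request:" by a JSON object that holds its "op" and its "data". apply_moves: Moves the arm, as the interface text tells. Its arguments: {"type":"object","properties":{"targets":{"type":"array"},"fingers":{"type":"number"},"force":{"type":"number"}},"required":["targets"]}

```bash
ls; mkdir -p pics
python3 - <<'E'
from bench import env,get_image,camera_model
import cv2
for n in ["scene","top","wrist"]:
    im=get_image(n); cv2.imwrite(f"pics/{n}0.png",im[:,:,::-1]); print(n,camera_model(n))
print(env.get_obs(), env.finger_overhang)
E
```

```text
pics
scene {'fx': 434.9306752522837, 'fy': 434.9306752522837, 'cx': 312.19566150224017, 'cy': 205.74892122828152, 'eye': array([ 1.10290302, -0.57870885,  1.36620736]), 'orientation': array([-0.25181569,  0.90576033,  0.32895533, -0.08930553])}
top {'fx': 471.61093200190595, 'fy': 471.61093200190595, 'cx': 326.44804474813634, 'cy': 199.2532942788171, 'eye': array([ 0.46731149, -0.00774843,  1.3286564 ]), 'orientation': array([ 0.03910675, -0.70405259,  0.70775288, -0.04320265])}
wrist {'fx': 309.70691628693146, 'fy': 309.70691628693146, 'cx': 316.9916024186144, 'cy': 196.86450320756893, 'eye': array([0.12348299, 0.56578675, 0.37402364]), 'orientation': array([0.10993081, 0.80674975, 0.57530099, 0.07809498])}
{'clock': 0.15, 'joint_positions': array([ 1.21902913e+00,  3.20155776e-01,  1.56543161e+00, -2.37051711e-05,
        1.25740841e+00, -2.00028557e-02]), 'joint_velocities': array([ 0.00013995, -0.00292156, -0.00305945, -0.00218956,  0.00040575,
       -0.00018594]), 'joint_efforts': array([ 3.41066789e-04, -4.15835238e+01, -2.34344047e+01,  6.76395439e-05,
        6.00948624e-03,  9.80195722e-06]), 'position': array([0.18719547, 0.54338437, 0.30325643]), 'tool_rot': array([ 0.69731678,  0.11626761,  0.69748449, -0.11724564]), 'contact_force': array([ 0.06540884,  0.20501973, -0.4487777 ]), 'moment': array([-0.00995363,  0.03243892,  0.00326969]), 'opening': 0.08569944302546062} 0.0726
```

View pics/top0.png

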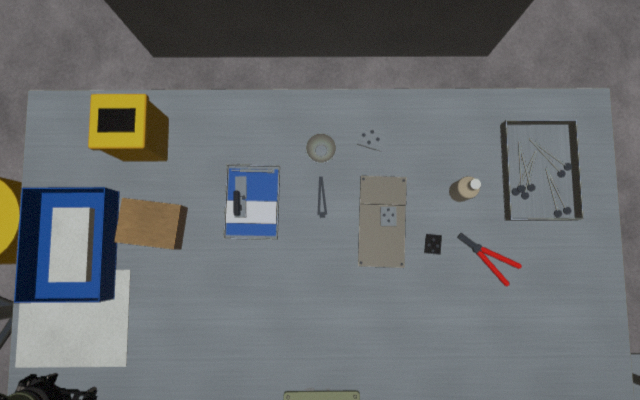

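View pics/scene0.png

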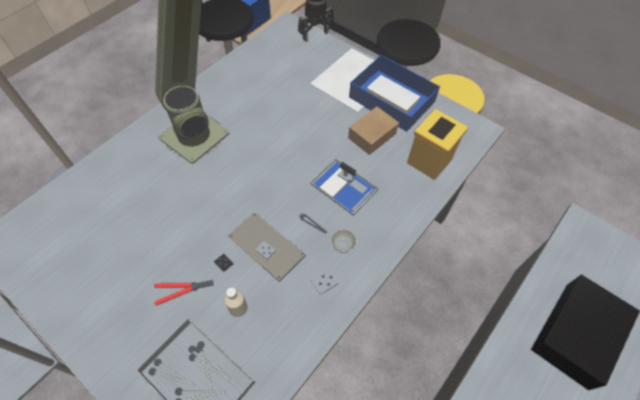

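View pics/wrist0.png

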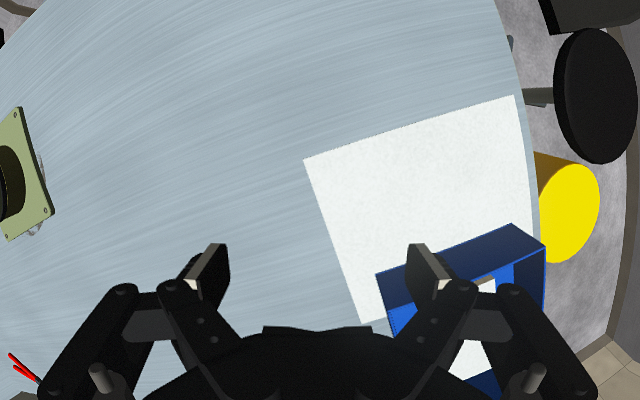

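```bash
cat > h.py <<'E'
import numpy as np, cv2
from scipy.spatial.transform import Rotation as R
def rot(q): return R.from_quat([q[1],q[2],q[3],q[0]]).as_matrix()
def px2w(cm,u,v,z,fish=False):
    x=(u-cm['cx'])/cm['fx'];y=(v-cm['cy'])/cm['fy']
    if fish:
        r=np.hypot(x,y); s=np.sin(r)/max(r,1e-9); d=np.array([x*s,y*s,np.cos(r)])
    else: d=np.array([x,y,1.])
    d=rot(cm['orientation'])@d; e=np.array(cm['eye'])
    return e+d*(z-e[2])/d[2]
def w2px(cm,p,fish=False):
    d=rot(cm['orientation']).T@(np.array(p)-cm['eye'])
    if fish:
        r=np.hypot(d[0],d[1]);th=np.arctan2(r,d[2]);k=th/max(r,1e-9)
        return np.array([cm['cx']+cm['fx']*d[0]*k,cm['cy']+cm['fy']*d[1]*k])
    return np.array([cm['cx']+cm['fx']*d[0]/d[2],cm['cy']+cm['fy']*d[1]/d[2]])
E
python3 - <<'E'
import cv2
im=cv2.imread("pics/top0.png")
c=im[155:275,215:455]; cv2.imwrite("pics/c0.png",cv2.resize(c,None,fx=3.3,fy=3.3,interpolation=cv2.INTER_CUBIC))
E
```

```text
(no output)
```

View pics/c0.png

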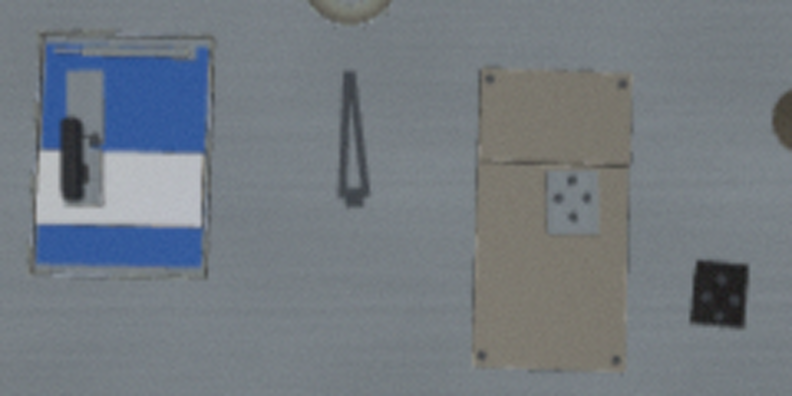

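Run:
```python
from bench import env,camera_model
from h import *
cm=camera_model("top")
P=lambda a,b,z:px2w(cm,215+a/3.3,155+b/3.3,z).round(4)
print("tray",[P(*p,.013) for p in [(40,32),(213,37),(206,277),(32,275)]])
print("ped",[P(*p,.017) for p in [(40,151),(204,154),(201,227),(37,222)]])
print("st",[P(*p,.015) for p in [(480,68),(632,70)]],[P(*p,.006) for p in [(625,370),(473,367)]])
print("step",[P(*p,.015) for p in [(478,161),(630,165)]])
print("plate",[P(*p,.014) for p in [(547,169),(601,170),(600,235),(547,233)]])
print("grip top",[P(*p,.086) for p in [(62,118),(82,118),(84,201),(64,201)]])
print("blade",[P(*p,.01) for p in [(67,70),(104,71)]],"heel",[P(*p,.03) for p in [(104,206),(68,203)]])
o=env.get_obs(); print(rot(o['tool_rot']).round(3))
w=camera_model("wrist"); Rt=rot(o['tool_rot']); print(Rt.T@(w['eye']-o['position']), (Rt.T@rot(w['orientation'])).round(3))
```

```text
tray [array([0.7211, 0.2647, 0.013 ]), array([0.716 , 0.1164, 0.013 ]), array([0.5108, 0.1211, 0.013 ]), array([0.5133, 0.2675, 0.013 ])]
ped [array([0.6179, 0.262 , 0.017 ]), array([0.6146, 0.1231, 0.017 ]), array([0.5527, 0.1252, 0.017 ]), array([0.5577, 0.2633, 0.017 ])]
st [array([ 0.6877, -0.1121,  0.015 ]), array([ 0.6854, -0.2422,  0.015 ])] [array([ 0.4311, -0.2314,  0.006 ]), array([ 0.4343, -0.1034,  0.006 ])]
step [array([ 0.6077, -0.1093,  0.015 ]), array([ 0.6037, -0.2384,  0.015 ])]
plate [array([ 0.6007, -0.168 ,  0.014 ]), array([ 0.5996, -0.2139,  0.014 ]), array([ 0.5444, -0.2117,  0.014 ]), array([ 0.5463, -0.1669,  0.014 ])]
grip top [array([0.6366, 0.2306, 0.086 ]), array([0.6365, 0.2145, 0.086 ]), array([0.5695, 0.2119, 0.086 ]), array([0.5696, 0.2278, 0.086 ])]
blade [array([0.6885, 0.2416, 0.01  ]), array([0.6874, 0.2099, 0.01  ])] heel [array([0.5699, 0.205 , 0.03  ]), array([0.5725, 0.2351, 0.03  ])]
[[-0.     0.326  0.945]
 [-0.001  0.945 -0.326]
 [-1.    -0.001 -0.   ]]
[-0.07076736  0.00033004 -0.06753528] [[-0.001 -0.267  0.964]
 [ 1.    -0.     0.001]
 [ 0.     0.964  0.267]]
```

```bash
cat >> h.py <<'E'
def plan(goal,yaw=None,n=5,maxs=0.040):
    """rows from current pose to goal TCP (world) & yaw of tool z"""
    from bench import env
    o=env.get_obs(); p=np.array(o['position']); Rt=rot(o['tool_rot'])
    y0=np.arctan2(Rt[1,2],Rt[0,2]); d=np.array(goal)-p
    dy=0 if yaw is None else yaw-y0
    print('at',p.round(4),'yaw',round(y0,4),'F',np.round(o['contact_force'],2),'op',round(o['opening'],4),'t',round(o['clock'],2))
    L=np.linalg.norm(d); need=max(int(np.ceil(L/maxs)),int(np.ceil(abs(dy)/0.12)),1); n=max(n,-(-need//5)*5)
    rows=[]
    k=max(1,int(np.ceil(abs(dy)/0.12))) if dy else 0
    st=d/n
    c=Rt.copy()
    for i in range(n):
        s=c.T@st
        t=-dy/k if i<k else 0
        rows.append([[*(float(round(x,4)) for x in s)],round(float(t),4)])
        c=c@R.from_euler('x',t).as_matrix()
    for i in range(0,n,5): print(str(rows[i:i+5]).replace(' ',''))
E
python3 -c "
from h import *
plan([0.53,0.215,0.30],0.04)"
```

```text
at [0.1872 0.5434 0.3033] yaw -0.3318 F [ 0.07  0.21 -0.45] op 0.0857 t 0.15
[[[0.0002,-0.0133,0.0287],-0.0929],[[0.0002,-0.0159,0.0274],-0.0929],[[0.0002,-0.0183,0.0258],-0.0929],[[0.0002,-0.0207,0.024],-0.0929],[[0.0002,-0.0228,0.022],0.0]]
[[[0.0002,-0.0228,0.022],0.0],[[0.0002,-0.0228,0.022],0.0],[[0.0002,-0.0228,0.022],0.0],[[0.0002,-0.0228,0.022],0.0],[[0.0002,-0.0228,0.022],0.0]]
[[[0.0002,-0.0228,0.022],0.0],[[0.0002,-0.0228,0.022],0.0],[[0.0002,-0.0228,0.022],0.0],[[0.0002,-0.0228,0.022],0.0],[[0.0002,-0.0228,0.022],0.0]]
```

Request:
{"op": "apply_moves", "data": {"targets": [[[0,-0.013,0.029],-0.093],[[0,-0.016,0.027],-0.093],[[0,-0.018,0.026],-0.093],[[0,-0.021,0.024],-0.093],[[0,-0.023,0.022],0]], "fingers": 0.0854, "force": 60}}

```text
clock: 0.57
position: [0.302, 0.4349, 0.3007]
tool_rot: [0.705, -0.025, 0.708, 0.024]
contact_force: [-0.5, 0.4, -0.4]
opening: 0.0853
```

Request:
{"op": "apply_moves", "data": {"targets": [[[0,-0.023,0.022],0],[[0,-0.023,0.022],0],[[0,-0.023,0.022],0],[[0,-0.023,0.022],0],[[0,-0.023,0.022],0]]}}

```text
clock: 0.98
position: [0.4238, 0.3213, 0.2993]
tool_rot: [0.705, -0.026, 0.709, 0.024]
contact_force: [0.4, 0.1, 0.3]
opening: 0.0851
```

Request:
{"op": "apply_moves", "data": {"targets": [[[0,-0.023,0.022],0],[[0,-0.023,0.022],0],[[0,-0.023,0.022],0],[[0,-0.023,0.022],0],[[0,-0.023,0.022],0]]}}

```text
clock: 1.4
position: [0.5461, 0.2074, 0.2977]
tool_rot: [0.704, -0.026, 0.71, 0.024]
contact_force: [0.4, 1.3, -0.3]
opening: 0.0852
```

Run:
```python
from bench import env,get_image,camera_model
from h import *
import pickle
cm=camera_model("wrist"); im=get_image("wrist"); cv2.imwrite("pics/w1.png",im[:,:,::-1]); pickle.dump(cm,open("w1.pkl","wb"))
plan([0.53,0.215,0.30],0.04)
```

```text
at [0.5504 0.2036 0.2974] yaw 0.0676 F [ 4.31 -1.74  0.26] op 0.0858 t 1.45
[[[-0.0005,0.0025,-0.0039],0.0276],[[-0.0005,0.0024,-0.004],0.0],[[-0.0005,0.0024,-0.004],0.0],[[-0.0005,0.0024,-0.004],0.0],[[-0.0005,0.0024,-0.004],0.0]]
```

View pics/w1.png

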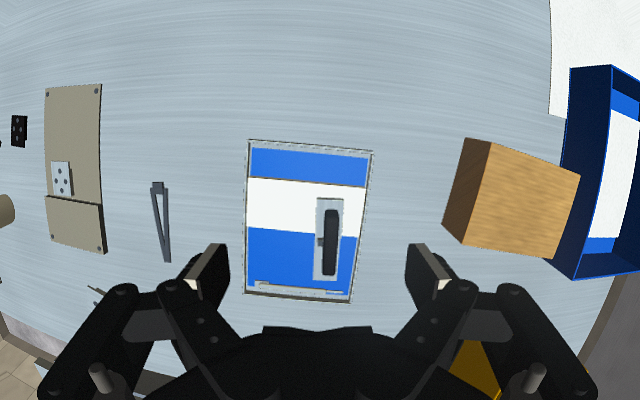

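Run:
```python
import cv2
im=cv2.imread("pics/w1.png")
a=cv2.resize(im[130:310,235:385],None,fx=3.3,fy=3.3,interpolation=cv2.INTER_CUBIC)
cv2.imwrite("pics/w1a.png",a)
b=cv2.resize(im[75:265,30:120],None,fx=3.1,fy=3.1,interpolation=cv2.INTER_CUBIC)
cv2.imwrite("pics/w1b.png",b)
```

```text
(no output)
```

View pics/w1a.png

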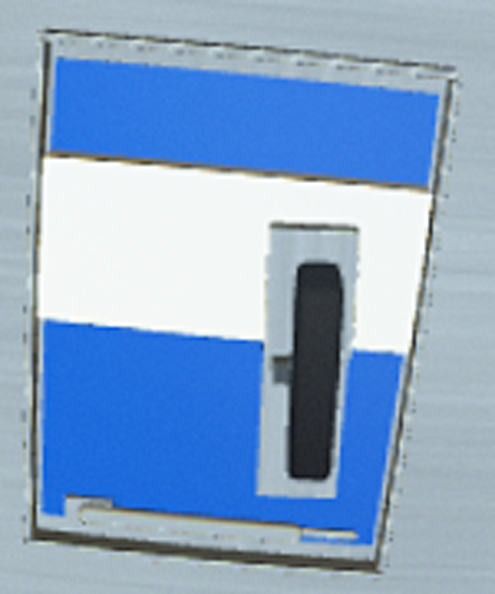

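View pics/w1b.png

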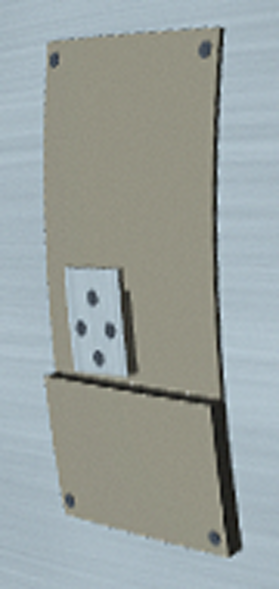

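Run:
```python
from h import *
import pickle
cm=pickle.load(open("w1.pkl","rb"))
P=lambda a,b,z:px2w(cm,235+a/3.3,130+b/3.3,z,True)[:2].round(4)
Q=lambda a,b,z:px2w(cm,30+a/3.1,75+b/3.1,z,True)[:2].round(4)
print("tray",[P(*p,.013) for p in [(43,32),(456,68),(380,571),(28,540)]])
print("ped",[P(*p,.017) for p in [(45,155),(430,189),(403,354),(42,320)]])
print("grip",[P(*p,.086) for p in [(299,263),(343,265),(329,480),(289,477)]])
print("heel",[P(*p,.03) for p in [(273,224),(358,228)]],"tip",[P(*p,.011) for p in [(258,494),(335,497)]])
print("st",[Q(*p,.006) for p in [(45,42),(222,28)]],[Q(*p,.015) for p in [(48,375),(218,402),(230,555),(66,517)]])
print("plate",[Q(*p,.014) for p in [(65,267),(119,268),(128,376),(73,370)]])
```

```text
tray [array([0.5118, 0.1239]), array([0.5146, 0.2703]), array([0.7226, 0.2652]), array([0.7199, 0.1176])]
ped [array([0.5554, 0.1268]), array([0.5581, 0.2648]), array([0.6218, 0.2619]), array([0.6183, 0.1263])]
grip [array([0.5674, 0.2169]), array([0.5671, 0.2297]), array([0.6385, 0.2321]), array([0.6382, 0.2194])]
heel [array([0.5715, 0.2096]), array([0.5708, 0.2389])] tip [array([0.6891, 0.212 ]), array([0.6884, 0.243 ])]
st [array([ 0.4317, -0.23  ]), array([ 0.4375, -0.0981])] [array([ 0.6044, -0.2315]), array([ 0.6082, -0.1014]), array([ 0.6879, -0.1094]), array([ 0.6861, -0.2384])]
plate [array([ 0.5468, -0.207 ]), array([ 0.5467, -0.1633]), array([ 0.6005, -0.1645]), array([ 0.6004, -0.2094])]
```

```bash
python3 -c "
from h import *
plan([0.604,0.225,0.17],0.03)"
```

```text
at [0.5504 0.2036 0.2974] yaw 0.0676 F [ 4.31 -1.74  0.26] op 0.0858 t 1.45
[[[0.0254,0.0037,0.0111],0.0376],[[0.0254,0.0041,0.0109],0.0],[[0.0254,0.0041,0.0109],0.0],[[0.0254,0.0041,0.0109],0.0],[[0.0254,0.0041,0.0109],0.0]]
```

Request:
{"op": "apply_moves", "data": {"targets": [[[0.0254,0.004,0.011],0.038],[[0.0254,0.004,0.011],0],[[0.0254,0.004,0.011],0],[[0.0254,0.004,0.011],0],[[0.0254,0.004,0.011],0]], "fingers": 0.05}}

```text
clock: 1.87
position: [0.6109, 0.2217, 0.1721]
tool_rot: [0.71, -0.008, 0.704, 0.005]
contact_force: [1.0, -0.3, -0.6]
opening: 0.0499
```

Run:
```python
from bench import env,get_image,camera_model
from h import *
import pickle
cm=camera_model("wrist"); im=get_image("wrist"); cv2.imwrite("pics/w2.png",im[:,:,::-1]); pickle.dump(cm,open("w2.pkl","wb"))
plan([0.604,0.225,0.128],0.03)
```

```text
at [0.6105 0.2216 0.1659] yaw 0.0194 F [ 1.09  0.38 -3.76] op 0.05 t 1.92
[[[0.0076,0.0008,-0.0013],-0.0106],[[0.0076,0.0008,-0.0013],0.0],[[0.0076,0.0008,-0.0013],0.0],[[0.0076,0.0008,-0.0013],0.0],[[0.0076,0.0008,-0.0013],0.0]]
```

View pics/w2.png

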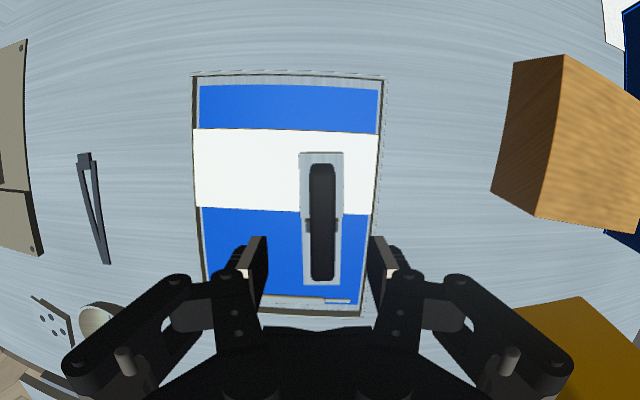

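Run:
```python
from h import *
import pickle
cm=pickle.load(open("w2.pkl","rb"))
for z in (.084,.09):print([px2w(cm,*p,z,True)[:2].round(4) for p in [(311,163),(334,163),(331,282),(311,281)]])
print([px2w(cm,*p,.03,True)[:2].round(4) for p in [(299,153),(343,153)]],[px2w(cm,*p,.011,True)[:2].round(4) for p in [(302,284),(341,286)]])
```

```text
[array([0.5701, 0.2178]), array([0.5699, 0.2297]), array([0.6407, 0.2306]), array([0.6402, 0.2187])]
[array([0.5691, 0.2179]), array([0.5689, 0.2294]), array([0.637 , 0.2302]), array([0.6365, 0.2188])]
[array([0.5726, 0.2084]), array([0.5719, 0.2388])] [array([0.6885, 0.2099]), array([0.69 , 0.244])]
```

Request:
{"op": "apply_moves", "data": {"targets": [[[0.0076,0.0006,-0.0013],-0.01],[[0.0076,0.0006,-0.0013],0],[[0.0076,0.0006,-0.0013],0],[[0.0076,0.0006,-0.0013],0],[[0.0076,0.0006,-0.0013],0]]}}

```text
clock: 2.33
position: [0.6027, 0.2248, 0.1256]
tool_rot: [0.707, -0.013, 0.707, 0.009]
contact_force: [0.7, -0.2, 0.7]
opening: 0.0502
```

Request:
{"op": "apply_moves", "data": {"targets": [[[0,0,0],0],[[0,0,0],0],[[0,0,0],0],[[0,0,0],0],[[0,0,0],0]], "fingers": 0, "force": 60}}

```text
clock: 2.75
position: [0.6015, 0.2249, 0.1264]
tool_rot: [0.708, -0.013, 0.706, 0.009]
contact_force: [0.3, 0.3, -1.7]
opening: 0.013
```

Run:
```python
from h import *
plan([0.604,0.225,0.22],0.03)
```

```text
at [0.6015 0.2249 0.1264] yaw 0.0313 F [ 0.28  0.28 -1.68] op 0.013 t 2.75
[[[-0.0187,-0.0001,0.0005],0.0013],[[-0.0187,-0.0001,0.0005],0.0],[[-0.0187,-0.0001,0.0005],0.0],[[-0.0187,-0.0001,0.0005],0.0],[[-0.0187,-0.0001,0.0005],0.0]]
```

Request:
{"op": "apply_moves", "data": {"targets": [[[-0.017,0,0],0],[[-0.017,0,0],0],[[-0.017,0,0],0],[[-0.017,0,0],0],[[-0.017,0,0],0]]}}

```text
clock: 3.17
position: [0.5993, 0.2244, 0.2101]
tool_rot: [0.704, -0.014, 0.71, 0.007]
contact_force: [0.0, 0.4, -1.6]
opening: 0.0134
```

Run:
```python
from bench import env,get_image,camera_model
from h import *
im=get_image("wrist"); cv2.imwrite("pics/w3.png",im[:,:,::-1])
plan([0.45,-0.19,0.20],-0.035)
```

```text
at [0.6009 0.225  0.2142] yaw 0.0309 F [0.78 1.18 0.96] op 0.0131 t 3.22
[[[0.0012,-0.0273,-0.0109],0.0659],[[0.0012,-0.028,-0.0091],0.0],[[0.0012,-0.028,-0.0091],0.0],[[0.0012,-0.028,-0.0091],0.0],[[0.0012,-0.028,-0.0091],0.0]]
[[[0.0012,-0.028,-0.0091],0.0],[[0.0012,-0.028,-0.0091],0.0],[[0.0012,-0.028,-0.0091],0.0],[[0.0012,-0.028,-0.0091],0.0],[[0.0012,-0.028,-0.0091],0.0]]
[[[0.0012,-0.028,-0.0091],0.0],[[0.0012,-0.028,-0.0091],0.0],[[0.0012,-0.028,-0.0091],0.0],[[0.0012,-0.028,-0.0091],0.0],[[0.0012,-0.028,-0.0091],0.0]]
```

View pics/w3.png

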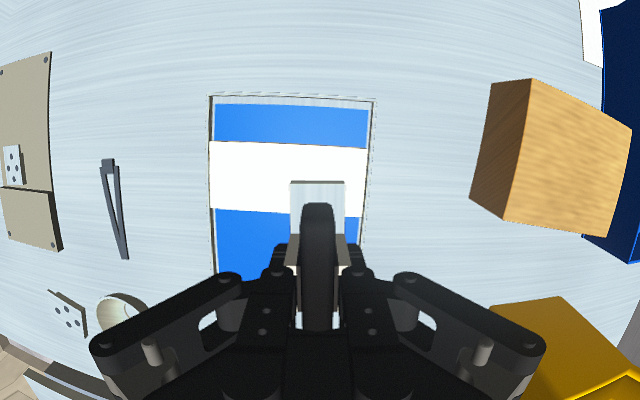

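Request:
{"op": "apply_moves", "data": {"targets": [[[0.001,-0.0273,-0.011],0.066],[[0.001,-0.028,-0.009],0],[[0.001,-0.028,-0.009],0],[[0.001,-0.028,-0.009],0],[[0.001,-0.028,-0.009],0]]}}

```text
clock: 3.63
position: [0.5523, 0.088, 0.2109]
tool_rot: [0.711, 0.01, 0.703, -0.011]
contact_force: [0.4, -0.4, -2.3]
opening: 0.013
```

Request:
{"op": "apply_moves", "data": {"targets": [[[0.001,-0.028,-0.009],0],[[0.001,-0.028,-0.009],0],[[0.001,-0.028,-0.009],0],[[0.001,-0.028,-0.009],0],[[0.001,-0.028,-0.009],0]]}}

```text
clock: 4.05
position: [0.4991, -0.0567, 0.204]
tool_rot: [0.711, 0.009, 0.703, -0.011]
contact_force: [-0.1, -0.4, -1.3]
opening: 0.0133
```

Request:
{"op": "apply_moves", "data": {"targets": [[[0.001,-0.028,-0.009],0],[[0.001,-0.028,-0.009],0],[[0.001,-0.028,-0.009],0],[[0.001,-0.028,-0.009],0],[[0.001,-0.024,-0.007],0]]}}

```text
clock: 4.47
position: [0.4477, -0.1981, 0.1975]
tool_rot: [0.711, 0.009, 0.703, -0.011]
contact_force: [0.1, 0.5, -1.4]
opening: 0.0134
```

Run:
```python
from bench import env,get_image,camera_model
from h import *
im=get_image("wrist")
import pickle
plan([0.45,-0.19,0.20],-0.035)
cm=camera_model("wrist"); im=get_image("wrist"); cv2.imwrite("pics/w4.png",im[:,:,::-1]); pickle.dump(cm,open("w4.pkl","wb"))
im=get_image("top"); cv2.imwrite("pics/t4.png",im[:,:,::-1])
plan([0.45,-0.19,0.20],-0.035)
```

```text
at [ 0.4468 -0.2014  0.1974] yaw -0.0305 F [-0.87 -4.38 -0.87] op 0.0133 t 4.52
[[[-0.0005,0.0023,0.0006],0.0045],[[-0.0005,0.0023,0.0006],0.0],[[-0.0005,0.0023,0.0006],0.0],[[-0.0005,0.0023,0.0006],0.0],[[-0.0005,0.0023,0.0006],0.0]]
at [ 0.4481 -0.1979  0.1975] yaw -0.0321 F [ 0.63  2.05 -0.95] op 0.0131 t 4.62
[[[-0.0005,0.0016,0.0003],0.0029],[[-0.0005,0.0016,0.0003],0.0],[[-0.0005,0.0016,0.0003],0.0],[[-0.0005,0.0016,0.0003],0.0],[[-0.0005,0.0016,0.0003],0.0]]
```

View pics/w4.png

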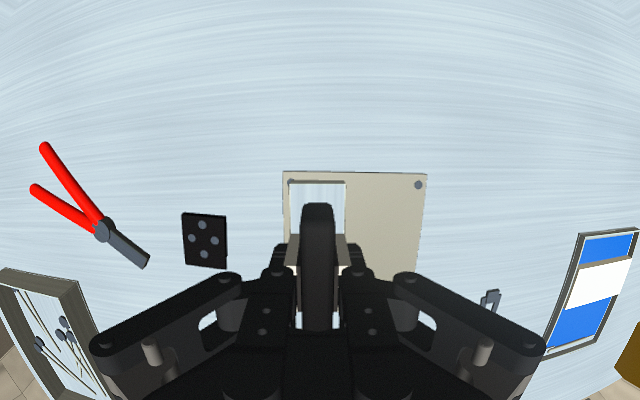

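View pics/t4.png

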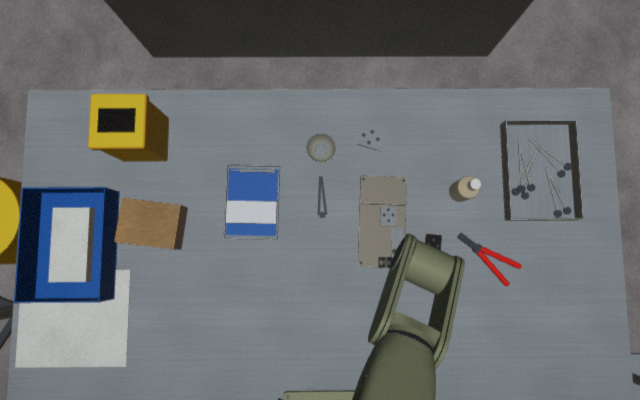

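Run:
```python
from h import *
plan([0.438,-0.1853,0.145],-0.035,n=5)
```

```text
at [ 0.4481 -0.1979  0.1975] yaw -0.0321 F [ 0.63  2.05 -0.95] op 0.0131 t 4.62
[[[0.0105,0.0025,-0.0022],0.0029],[[0.0105,0.0025,-0.0022],0.0],[[0.0105,0.0025,-0.0022],0.0],[[0.0105,0.0025,-0.0022],0.0],[[0.0105,0.0025,-0.0022],0.0]]
```

Request:
{"op": "apply_moves", "data": {"targets": [[[0.0105,0.0025,-0.0022],0.003],[[0.0105,0.0025,-0.0022],0],[[0.0105,0.0025,-0.0022],0],[[0.0105,0.0025,-0.0022],0],[[0.0105,0.0025,-0.0022],0]]}}

```text
clock: 5.03
position: [0.4411, -0.1829, 0.145]
tool_rot: [0.714, 0.011, 0.7, -0.014]
contact_force: [1.1, -0.0, -2.1]
opening: 0.0132
```

Request:
{"op": "apply_moves", "data": {"targets": [[[0,0,0],0],[[0,0,0],0],[[0,0,0],0],[[0,0,0],0],[[0,0,0],0]]}}

```text
clock: 5.45
position: [0.4417, -0.1795, 0.1443]
tool_rot: [0.714, 0.01, 0.7, -0.012]
contact_force: [0.2, -0.4, -2.5]
opening: 0.0131
```

```bash
cat > look.py <<'E'
import sys
from bench import env,get_image,camera_model
from h import *
k=sys.argv[1]
o=env.get_obs(); print(o['position'].round(4),o['contact_force'].round(2),o['moment'].round(3))
im=get_image("wrist"); cv2.imwrite(f"pics/w{k}.png",im[:,:,::-1])
im=get_image("scene")[:,:,::-1]; c=im[190:310,200:340]; cv2.imwrite(f"pics/s{k}.png",cv2.resize(c,None,fx=4.8,fy=4.8,interpolation=cv2.INTER_CUBIC))
E
python3 look.py 5
```

```text
[ 0.4417 -0.1795  0.1443] [ 0.19 -0.4  -2.49] [0.001 0.021 0.007]
```

View pics/w5.png

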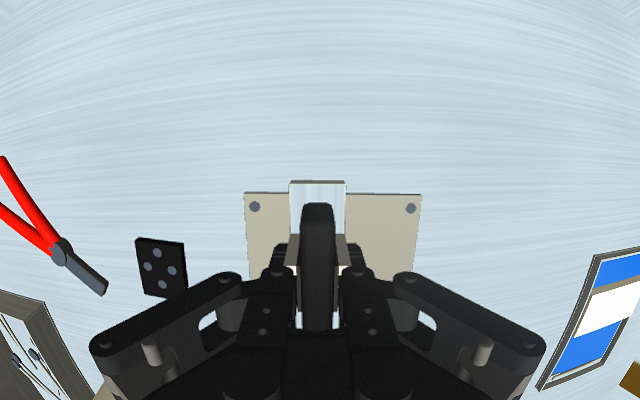

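View pics/s5.png

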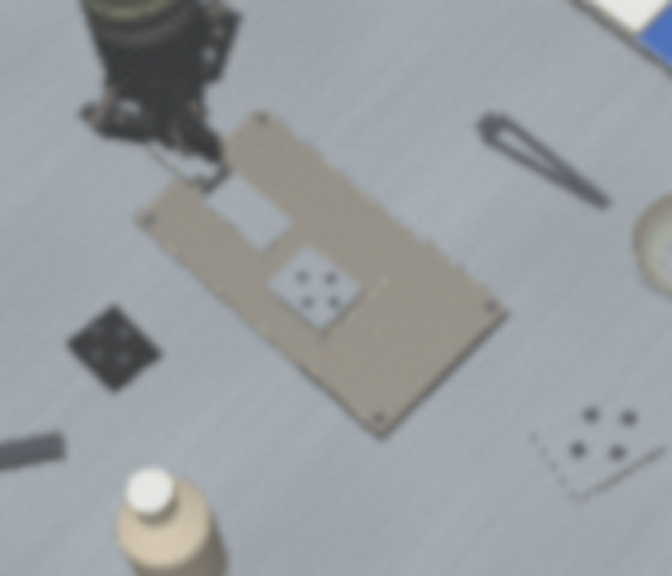

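Run:
```python
from h import *
from bench import camera_model
cm=camera_model("scene")
P=lambda a,b,z:px2w(cm,200+a/4.8,190+b/4.8,z)[:2].round(4)
print([P(*p,.014) for p in [(267,287),(310,243),(365,290),(321,333)]])
for z in(.022,.029,.034):print(z,[P(*p,z) for p in [(262,248),(295,218)]])
```

```text
[array([ 0.5508, -0.2108]), array([ 0.5504, -0.1657]), array([ 0.6058, -0.1678]), array([ 0.6045, -0.2122])]
0.022 [array([ 0.5301, -0.1931]), array([ 0.5317, -0.1604])]
0.029 [array([ 0.5331, -0.1951]), array([ 0.5346, -0.1626])]
0.034 [array([ 0.5352, -0.1965]), array([ 0.5367, -0.1641])]
```

Request:
{"op": "apply_moves", "data": {"targets": [[[0.002,-0.002,0],0],[[0.002,-0.002,0],0],[[0.002,-0.002,0],0],[[0.002,-0.001,0],0],[[0.002,0,0],0]]}}

```text
clock: 5.97
position: [0.4422, -0.1882, 0.1346]
tool_rot: [0.715, 0.01, 0.699, -0.012]
contact_force: [-0.3, 0.1, -1.0]
opening: 0.0132
```

Request:
{"op": "apply_moves", "data": {"targets": [[[0.001,0,0],0],[[0.001,0,0],0],[[0.0005,0,0],0],[[0.0,0,0],0],[[0,0,0],0]]}}

```text
clock: 6.38
position: [0.4418, -0.1882, 0.1309]
tool_rot: [0.714, 0.01, 0.7, -0.012]
contact_force: [-0.7, 0.2, -1.5]
opening: 0.0132
```

```bash
cat > st.py <<'E'
from bench import env
from h import *
o=env.get_obs(); Rt=rot(o['tool_rot'])
print(round(o['clock'],2),'p',o['position'].round(4),'yaw',round(np.arctan2(Rt[1,2],Rt[0,2]),4),'Ft',(Rt.T@o['contact_force']).round(2),'Mt',(Rt.T@o['moment']).round(3),'op',round(o['opening'],4))
E
python3 st.py
```

```text
6.38 p [ 0.4418 -0.1882  0.1309] yaw -0.0321 Ft [ 1.49  0.18 -0.72] Mt [-0.03   0.016  0.043] op 0.0132
```

Request:
{"op": "apply_moves", "data": {"targets": [[[0.001,0,0],0],[[0.001,0,0],0],[[0.001,0,0],0],[[0.0,0,0],0],[[0,0,0],0]]}}

```text
clock: 6.8
position: [0.442, -0.1881, 0.1277]
tool_rot: [0.714, 0.01, 0.7, -0.012]
contact_force: [-0.3, 0.0, -1.2]
opening: 0.0134
```

```bash
python3 st.py; python3 -c "
from h import *
from bench import env
print(rot(env.get_obs()['tool_rot']).round(4))"
```

```text
6.8 p [ 0.442  -0.1881  0.1277] yaw -0.0318 Ft [ 1.24  0.   -0.32] Mt [-0.018  0.011 -0.031] op 0.0134
[[ 0.0199  0.0318  0.9993]
 [-0.0033  0.9995 -0.0318]
 [-0.9998 -0.0027  0.02  ]]
```

Request:
{"op": "apply_moves", "data": {"targets": [[[0.001,0,0],0],[[0.001,0,0],0],[[0.001,0,0],0],[[0.0,0,0],0],[[0,0,0],0]]}}

```text
clock: 7.22
position: [0.4421, -0.1881, 0.1245]
tool_rot: [0.714, 0.01, 0.7, -0.012]
contact_force: [1.7, 0.3, -1.6]
opening: 0.013
```

```bash
python3 st.py
```

```text
7.22 p [ 0.4421 -0.1881  0.1245] yaw -0.0317 Ft [1.58 0.35 1.66] Mt [-0.011  0.038 -0.048] op 0.013
```

Request:
{"op": "apply_moves", "data": {"targets": [[[0.001,0,0],0],[[0.001,0,0],0],[[0.0,0,0],0],[[0.0,0,0],0],[[0,0,0],0]]}}

```text
clock: 7.63
position: [0.4422, -0.1883, 0.1224]
tool_rot: [0.714, 0.01, 0.7, -0.012]
contact_force: [0.8, -0.6, -1.7]
opening: 0.0131
```

```bash
python3 st.py
```

```text
7.63 p [ 0.4422 -0.1883  0.1224] yaw -0.0319 Ft [ 1.69 -0.59  0.76] Mt [-0.021  0.002  0.013] op 0.0131
```

Request:
{"op": "apply_moves", "data": {"targets": [[[0.0007,0,0],0],[[0.0007,0,0],0],[[0.0,0,0],0],[[0.0,0,0],0],[[0,0,0],0]]}}

```text
clock: 8.05
position: [0.4425, -0.1884, 0.1222]
tool_rot: [0.715, 0.01, 0.699, -0.013]
contact_force: [-0.9, -0.5, -0.5]
opening: 0.0134
```

```bash
python3 st.py
```

```text
8.05 p [ 0.4425 -0.1884  0.1222] yaw -0.0318 Ft [ 0.44 -0.56 -0.89] Mt [-0.004  0.023 -0.012] op 0.0134
```

Request:
{"op": "apply_moves", "data": {"targets": [[[0.0007,0,0],0],[[0.0007,0,0],0],[[0.0,0,0],0],[[0.0,0,0],0],[[0,0,0],0]]}}

```text
clock: 8.47
position: [0.4427, -0.1886, 0.1219]
tool_rot: [0.715, 0.01, 0.699, -0.013]
contact_force: [-1.6, 1.1, 0.4]
opening: 0.0132
```

```bash
python3 st.py
```

```text
8.47 p [ 0.4427 -0.1886  0.1219] yaw -0.0318 Ft [-0.43  1.08 -1.67] Mt [-0.069  0.024  0.115] op 0.0132
```

```bash
cat > avg.py <<'E'
import sys
from bench import env,get_image
from h import *
n=int(sys.argv[1]) if len(sys.argv)>1 else 6
F=[];M=[]
for i in range(n):
    get_image("top"); o=env.get_obs(); Rt=rot(o['tool_rot']); F.append(Rt.T@o['contact_force']);M.append(Rt.T@o['moment'])
print(round(o['clock'],2),'p',o['position'].round(4),'yaw',round(np.arctan2(Rt[1,2],Rt[0,2]),4),'pitch',Rt[2,2].round(4),'F',np.mean(F,0).round(2),'sd',np.std(F,0).round(2),'M',np.mean(M,0).round(3),'op',round(o['opening'],4))
E
python3 avg.py
```

```text
8.77 p [ 0.4426 -0.1886  0.1219] yaw -0.0318 pitch 0.0234 F [-1.33  0.21 -0.95] sd [0.61 0.4  0.31] M [-0.036 -0.052  0.109] op 0.0133
```

Request:
{"op": "apply_moves", "data": {"targets": [[[0.0001,0,0.002],0],[[0.0001,0,0.002],0],[[0.0001,0,0.002],0],[[0.0001,0,0.002],0],[[0.0001,0,0.002],0]]}}

```text
clock: 9.18
position: [0.4531, -0.1892, 0.1219]
tool_rot: [0.715, 0.01, 0.699, -0.013]
contact_force: [-1.9, -0.5, 2.4]
opening: 0.0135
```

```bash
python3 avg.py 5
```

```text
9.43 p [ 0.4534 -0.1892  0.1218] yaw -0.0321 pitch 0.0241 F [-0.6   0.09  0.11] sd [0.17 0.48 1.04] M [ 0.004 -0.271  0.017] op 0.0133
```

Request:
{"op": "apply_moves", "data": {"targets": [[[0.0001,0,0.002],0],[[0.0001,0,0.002],0],[[0.0001,0,0.002],0],[[0.0001,0,0.001],0],[[0,0,0],0]]}}

```text
clock: 9.85
position: [0.4598, -0.1893, 0.122]
tool_rot: [0.715, 0.01, 0.699, -0.013]
contact_force: [-1.6, 0.6, 2.5]
opening: 0.0134
```

```bash
python3 avg.py 4; python3 look.py 6
```

```text
10.05 p [ 0.4597 -0.1893  0.1219] yaw -0.0321 pitch 0.0217 F [-2.5  -0.16 -1.05] sd [0.47 0.45 0.31] M [ 0.01  -0.061  0.024] op 0.0133
[ 0.4597 -0.1893  0.1219] [-1.31  0.05  2.83] [ 0.056 -0.1   -0.02 ]
```

View pics/s6.png

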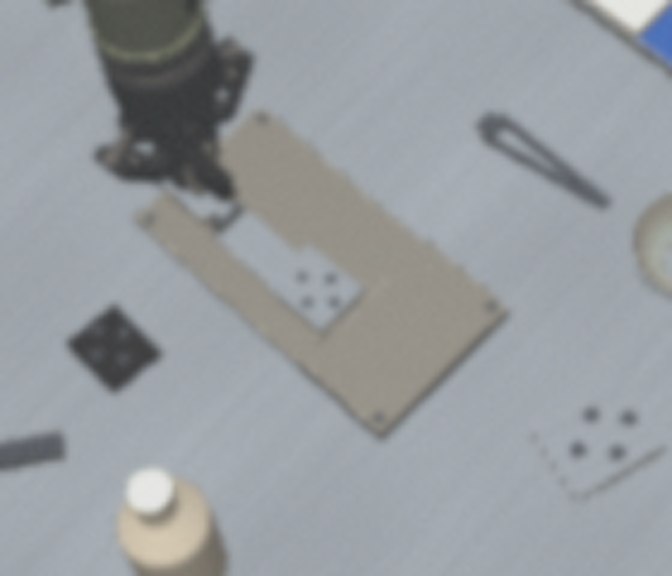

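Request:
{"op": "apply_moves", "data": {"targets": [[[-0.0005,0,-0.003],0],[[-0.0002,0,-0.002],0],[[0,0.003,0],0],[[0,0.0025,0],0],[[0,0,0],0]]}}

```text
clock: 10.57
position: [0.4548, -0.1836, 0.122]
tool_rot: [0.715, 0.01, 0.699, -0.014]
contact_force: [-0.4, -0.7, 1.1]
opening: 0.0132
```

```bash
python3 avg.py 6; python3 look.py 7
```

```text
10.87 p [ 0.4548 -0.1838  0.122 ] yaw -0.0329 pitch 0.0226 F [-1.05 -0.3  -0.22] sd [0.46 0.39 0.42] M [ 0.014 -0.152  0.017] op 0.013
[ 0.4548 -0.1838  0.122 ] [0.13 0.12 1.03] [ 0.038 -0.191  0.03 ]
```

View pics/s7.png

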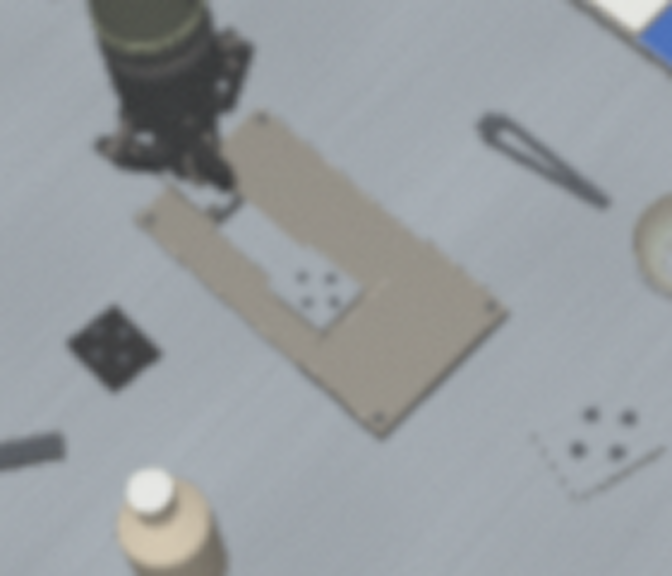

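Request:
{"op": "apply_moves", "data": {"targets": [[[0.0001,0,0.002],0],[[0.0001,0,0.002],0],[[0.0001,0,0.002],0],[[0.0001,0,0.002],0],[[0,0,0.002],0]]}}

```text
clock: 11.38
position: [0.4642, -0.1841, 0.1221]
tool_rot: [0.714, 0.01, 0.7, -0.013]
contact_force: [-1.8, -0.0, 2.8]
opening: 0.0129
```

```bash
python3 avg.py 4; python3 look.py 8
```

```text
11.58 p [ 0.4646 -0.1842  0.1221] yaw -0.0331 pitch 0.021 F [-1.3  -0.9  -0.05] sd [0.42 0.41 0.35] M [-0.001 -0.189  0.001] op 0.013
[ 0.4646 -0.1842  0.1221] [ 0.07 -0.34  1.74] [ 0.046 -0.282  0.009]
```

View pics/s8.png

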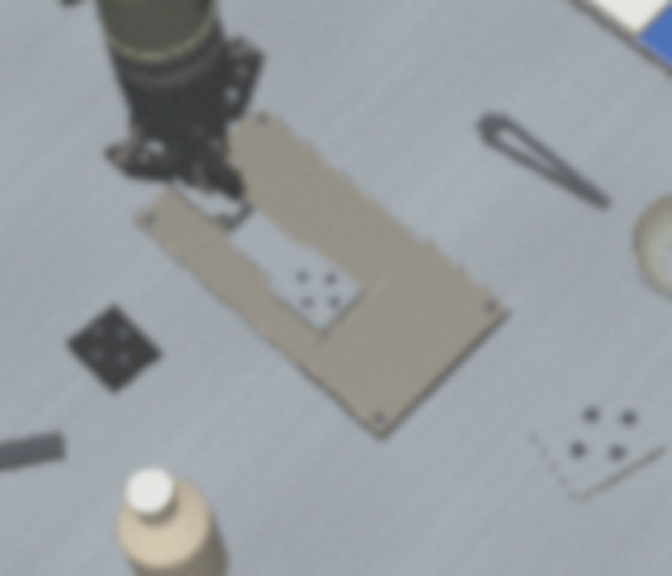

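Request:
{"op": "apply_moves", "data": {"targets": [[[0.0001,0,0.002],0],[[0.0001,0,0.002],0],[[0.0001,0,0.002],0],[[0.0001,0,0.001],0],[[0,0,0.001],0]]}}

```text
clock: 12.1
position: [0.4698, -0.1841, 0.1226]
tool_rot: [0.712, 0.01, 0.702, -0.013]
contact_force: [-4.4, -0.0, 5.5]
opening: 0.0132
```

```bash
python3 avg.py 4; python3 look.py 9
```

```text
12.3 p [ 0.4701 -0.1841  0.1225] yaw -0.0325 pitch 0.0136 F [-5.27  0.11 -2.91] sd [0.39 0.64 0.19] M [-0.002  0.157 -0.016] op 0.0135
[ 0.4701 -0.1841  0.1225] [-2.94 -0.37  5.07] [0.009 0.131 0.065]
```

View pics/s9.png

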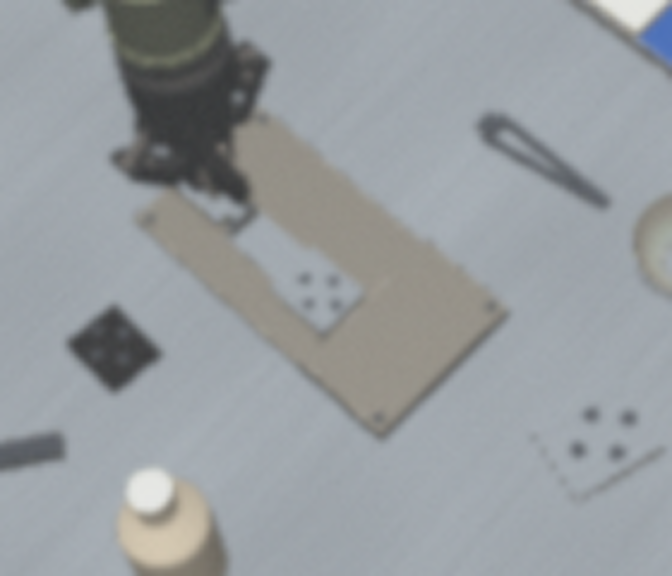

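```bash
cat > top.py <<'E'
import sys
from bench import get_image
import cv2
im=get_image("top")[:,:,::-1]; c=im[165:275,350:440]; cv2.imwrite(f"pics/t{sys.argv[1]}.png",cv2.resize(c,None,fx=5.4,fy=5.4,interpolation=cv2.INTER_CUBIC))
E
python3 top.py 9
```

```text
(no output)
```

View pics/t9.png

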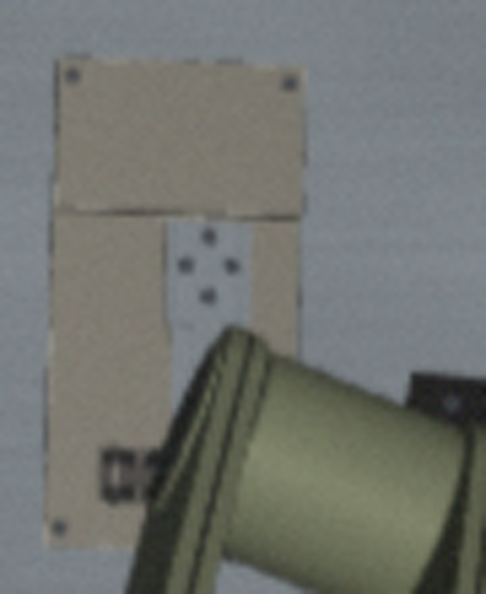

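Request:
{"op": "apply_moves", "data": {"targets": [[[-0.0005,0,0],0],[[-0.0003,0,0],0],[[0,0,0.001],0],[[0,0,0.001],0],[[0,0,0.001],0]]}}

```text
clock: 12.87
position: [0.4719, -0.1839, 0.1229]
tool_rot: [0.71, 0.01, 0.704, -0.012]
contact_force: [-2.9, 0.5, 5.1]
opening: 0.0133
```

```bash
python3 avg.py 6; python3 top.py 10
```

```text
13.17 p [ 0.4721 -0.1839  0.1229] yaw -0.0325 pitch 0.0103 F [-3.95 -0.19 -3.19] sd [0.29 0.41 0.23] M [ 0.016  0.177 -0.001] op 0.0129
```

View pics/t10.png

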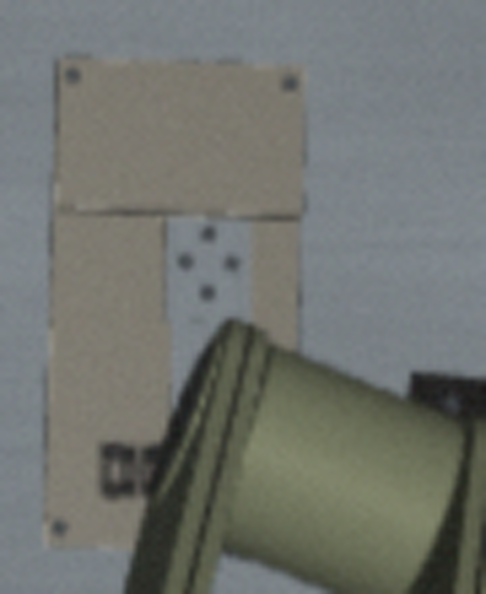

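Request:
{"op": "apply_moves", "data": {"targets": [[[-0.0003,0,0.0005],0],[[-0.0002,0,0.0008],0],[[0,0,0.0008],0],[[0,0,0.0008],0],[[0,0,0],0]]}}

```text
clock: 13.63
position: [0.4748, -0.1839, 0.123]
tool_rot: [0.71, 0.011, 0.704, -0.012]
contact_force: [-3.2, -0.1, 3.4]
opening: 0.0131
```

```bash
python3 avg.py 5; python3 top.py 11
```

```text
13.88 p [ 0.4748 -0.1839  0.123 ] yaw -0.0326 pitch 0.0091 F [-4.09 -0.17 -3.32] sd [0.45 0.3  0.84] M [ 0.03   0.246 -0.039] op 0.013
```

View pics/t11.png

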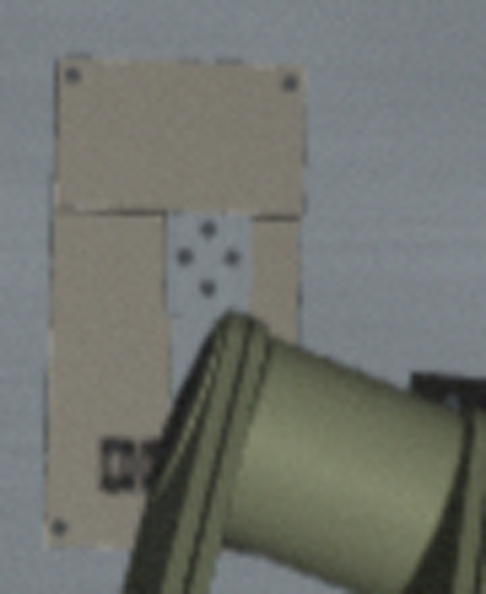

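Request:
{"op": "apply_moves", "data": {"targets": [[[-0.0002,0,0.0006],0],[[-0.0001,0,0.0006],0],[[0,0,0.0006],0],[[0,0,0],0],[[0,0,0],0]]}}

```text
clock: 14.35
position: [0.4752, -0.1839, 0.1234]
tool_rot: [0.709, 0.011, 0.705, -0.012]
contact_force: [-3.6, 0.3, 5.2]
opening: 0.0132
```

```bash
python3 avg.py 5; python3 top.py 12
```

```text
14.6 p [ 0.4752 -0.1839  0.1234] yaw -0.0323 pitch 0.0055 F [-4.35 -0.23 -3.97] sd [0.45 0.25 0.39] M [ 0.015  0.308 -0.048] op 0.0131
```

View pics/t12.png

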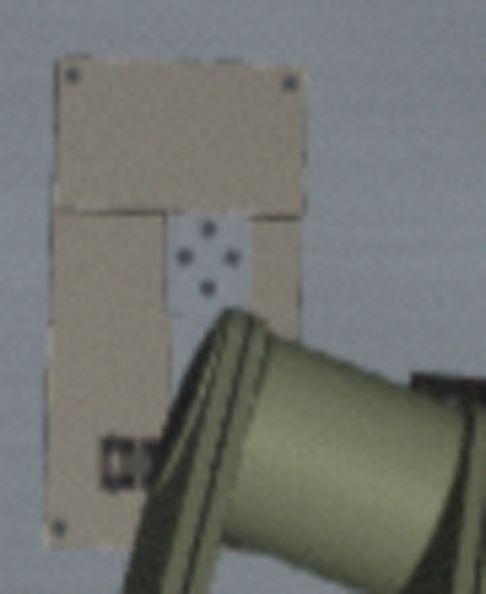

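Request:
{"op": "apply_moves", "data": {"targets": [[[-0.0003,0,0.0008],0],[[0,0,0.0008],0],[[0,0,0.0005],0],[[0,0,0],0],[[0,0,0],0]]}}

```text
clock: 15.07
position: [0.4758, -0.1839, 0.1238]
tool_rot: [0.707, 0.011, 0.707, -0.012]
contact_force: [-4.4, -0.5, 3.4]
opening: 0.0134
```

```bash
python3 avg.py 6
```

```text
15.37 p [ 0.4758 -0.1839  0.1238] yaw -0.0319 pitch 0.0012 F [-4.49 -0.48 -4.09] sd [0.45 0.43 0.27] M [ 0.024  0.346 -0.039] op 0.0131
```

```bash
cat > tip.py <<'E'
import sys,json,os
from bench import env
from h import *
o=env.get_obs(); Rt=rot(o['tool_rot']); p=np.array(o['position'])
tip=p+Rt@np.array([.116,0,.088])
if not os.path.exists('ref.json'):
    json.dump(dict(tip=tip.tolist(),yaw=float(np.arctan2(Rt[1,2],Rt[0,2]))),open('ref.json','w'))
r=json.load(open('ref.json')); h=np.array([np.cos(r['yaw']),np.sin(r['yaw']),0]); l=np.array([-h[1],h[0],0])
d=(tip-np.array(r['tip']))*1000
X,Y,Z=-42+d@h,d@l,2+d[2]
print(round(o['clock'],2),'tip X %.1f Y %.1f Z %.1f'%(X,Y,Z),'pitch',Rt[2,2].round(4),'yawd',round(np.arctan2(Rt[1,2],Rt[0,2])-r['yaw'],4),'F',(Rt.T@o['contact_force']).round(1))
T=[tuple(map(float,a.split(','))) for a in sys.argv[1:]]
rows=[];cx,cy,cz=X,Y,Z
for t in T:
    w=((t[0]-cx)*h+(0-cy)*l+np.array([0,0,t[1]-cz]))/1000; rows.append((Rt.T@w).round(4).tolist()); cx,cy,cz=t[0],0,t[1]
print(rows)
E
python3 tip.py -44,2 -46,3 -47,4.5 -47,6 -47,8
```

```text
15.37 tip X -42.0 Y 0.0 Z 2.0 pitch 0.0012 yawd 0.0 F [-4.5 -0.7 -4. ]
[[-0.0, -0.0, -0.002], [-0.001, -0.0, -0.002], [-0.0015, -0.0, -0.001], [-0.0015, -0.0, 0.0], [-0.002, -0.0, 0.0]]
```

Request:
{"op": "apply_moves", "data": {"targets": [[[-0.0005,0,-0.0015],0],[[-0.001,0,-0.0015],0],[[-0.0015,0,-0.001],0],[[-0.0015,0,0],0],[[-0.0015,0,0],0]]}}

```text
clock: 15.78
position: [0.4729, -0.1835, 0.1283]
tool_rot: [0.708, 0.011, 0.706, -0.012]
contact_force: [0.1, 0.8, -2.0]
opening: 0.0131
```

```bash
python3 tip.py -47,10 -47,12 -46.7,14 -46.3,16.5 -45.6,19; python3 avg.py 3; python3 top.py 13
```

```text
15.78 tip X -44.6 Y 0.3 Z 6.8 pitch 0.0034 yawd -0.0002 F [2.  0.8 0.1]
[[-0.0032, -0.0003, -0.0023], [-0.002, -0.0, 0.0], [-0.002, -0.0, 0.0003], [-0.0025, -0.0, 0.0004], [-0.0025, -0.0, 0.0007]]
15.93 p [ 0.473  -0.1836  0.1286] yaw -0.0321 pitch 0.0039 F [ 1.98 -0.06 -0.01] sd [0.33 0.4  0.03] M [0.001 0.09  0.023] op 0.0132
```

View pics/t13.png

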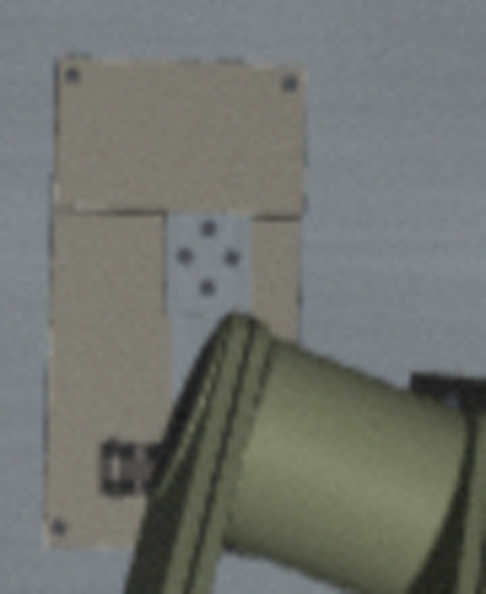

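```bash
python3 tip.py -45.2,9 -45.2,11.5 -45,14 -44.5,16.5 -44,19
```

```text
15.98 tip X -44.5 Y 0.2 Z 7.0 pitch 0.0039 yawd -0.0003 F [2.  0.7 1. ]
[[-0.002, -0.0002, -0.0007], [-0.0025, -0.0, 0.0], [-0.0025, -0.0, 0.0002], [-0.0025, -0.0, 0.0005], [-0.0025, -0.0, 0.0005]]
```

Request:
{"op": "apply_moves", "data": {"targets": [[[-0.0023,0,-0.0006],0],[[-0.0025,0,0],0],[[-0.0025,0,0.0002],0],[[-0.0025,0,0.0005],0],[[-0.0025,0,0.0005],0]]}}

```text
clock: 16.4
position: [0.4735, -0.1835, 0.1414]
tool_rot: [0.708, 0.011, 0.706, -0.012]
contact_force: [-0.8, -0.3, -1.7]
opening: 0.0133
```

```bash
python3 tip.py -43.5,21 -42.5,23 -41.8,25 -41,27 -40,29; python3 avg.py 3; python3 look.py 14
```

```text
16.4 tip X -44.1 Y 0.4 Z 19.8 pitch 0.0031 yawd -0.0003 F [ 1.7 -0.3 -0.8]
[[-0.0012, -0.0004, 0.0007], [-0.002, -0.0, 0.001], [-0.002, -0.0, 0.0007], [-0.002, -0.0, 0.0008], [-0.002, -0.0, 0.001]]
16.55 p [ 0.4735 -0.1835  0.1414] yaw -0.0321 pitch 0.0035 F [ 2.17 -0.69 -0.76] sd [0.43 0.81 0.41] M [ 0.036  0.081 -0.006] op 0.0132
[ 0.4735 -0.1835  0.1414] [-1.29 -0.38 -2.15] [ 0.002  0.067 -0.048]
```

View pics/s14.png

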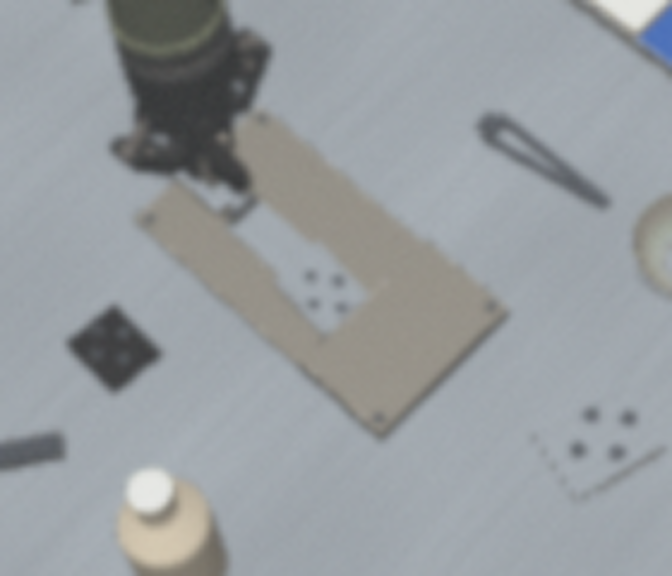

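```bash
python3 tip.py -43.2,21.9 -42.3,24.2 -41.2,26.6 -40,28.7 -38.6,30.7
```

```text
16.65 tip X -44.3 Y 0.4 Z 19.4 pitch 0.0029 yawd -0.0003 F [3.2 0.3 1.1]
[[-0.0024, -0.0004, 0.0011], [-0.0023, -0.0, 0.0009], [-0.0024, -0.0, 0.0011], [-0.0021, -0.0, 0.0012], [-0.002, -0.0, 0.0014]]
```

Request:
{"op": "apply_moves", "data": {"targets": [[[-0.0021,0,0.0009],0],[[-0.0023,0,0.0009],0],[[-0.0024,0,0.0011],0],[[-0.0021,0,0.0012],0],[[-0.002,0,0.0014],0]]}}

```text
clock: 17.07
position: [0.4784, -0.1834, 0.1521]
tool_rot: [0.707, 0.011, 0.707, -0.012]
contact_force: [-0.5, 0.1, -1.1]
opening: 0.0132
```

```bash
python3 tip.py -37.1,32.7 -35.5,34.5 -33.8,36.2 -31.9,37.7 -30,39.1;  python3 look.py 15
```

```text
17.07 tip X -39.6 Y 0.7 Z 30.3 pitch 0.0003 yawd -0.0003 F [ 1.1  0.1 -0.5]
[[-0.0024, -0.0007, 0.0025], [-0.0018, -0.0, 0.0016], [-0.0017, 0.0, 0.0017], [-0.0015, 0.0, 0.0019], [-0.0014, 0.0, 0.0019]]
[ 0.4784 -0.1834  0.1521] [-0.53  0.07 -1.06] [-0.032  0.145 -0.   ]
```

View pics/s15.png

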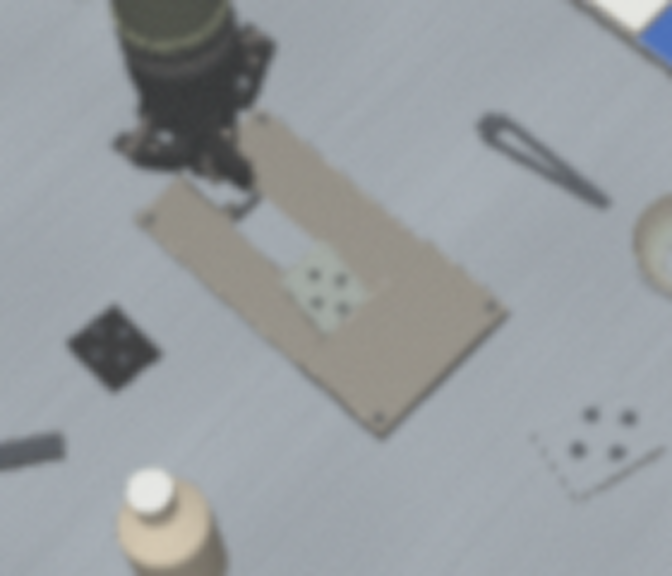

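Plate is tilting well (about 35°, far edge still at the step). Continue along the arc.

Request:
{"op": "apply_moves", "data": {"targets": [[[-0.0024,0,0.0024],0],[[-0.0018,0,0.0016],0],[[-0.0017,0,0.0017],0],[[-0.0015,0,0.0019],0],[[-0.0014,0,0.0019],0]]}}

```text
clock: 17.58
position: [0.4887, -0.1837, 0.1617]
tool_rot: [0.707, 0.011, 0.707, -0.012]
contact_force: [-0.8, -0.5, -3.4]
opening: 0.0135
```

```bash
python3 tip.py -28,40.4 -25.8,41.7 -23.6,42.7 -21.3,43.6 -18.9,44.3;  python3 look.py 16
```

```text
17.58 tip X -29.2 Y 0.7 Z 39.9 pitch 0.0004 yawd -0.0004 F [ 3.4 -0.5 -0.8]
[[-0.0005, -0.0007, 0.0012], [-0.0013, 0.0, 0.0022], [-0.001, 0.0, 0.0022], [-0.0009, 0.0, 0.0023], [-0.0007, 0.0, 0.0024]]
[ 0.4887 -0.1837  0.1617] [-0.77 -0.5  -3.4 ] [-0.042  0.08  -0.001]
```

View pics/s16.png

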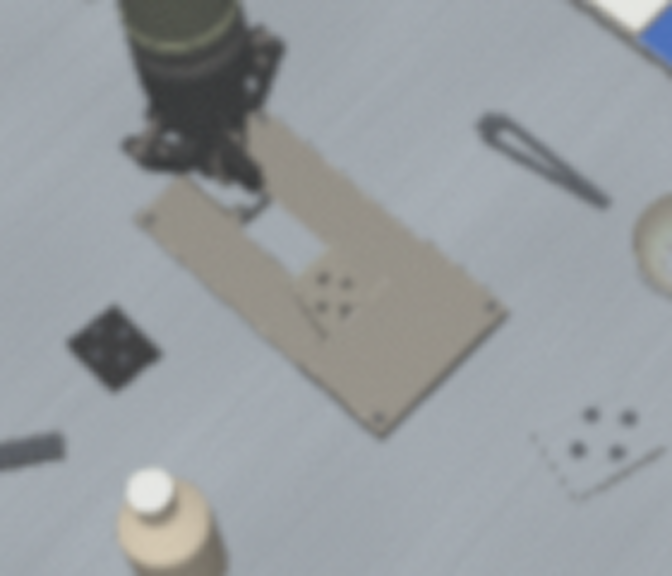

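Request:
{"op": "apply_moves", "data": {"targets": [[[-0.0009,0,0.0015],0],[[-0.0013,0,0.0021],0],[[-0.001,0,0.0022],0],[[-0.0009,0,0.0023],0],[[-0.0007,0,0.0024],0]]}}

```text
clock: 18.1
position: [0.5, -0.1841, 0.1669]
tool_rot: [0.707, 0.011, 0.707, -0.012]
contact_force: [-0.5, -0.1, -2.0]
opening: 0.0133
```

```bash
python3 tip.py -16.5,45.2 -14,45.8 -11.4,46.2 -8.8,46.5 -6.2,46.7;  python3 look.py 17
```

```text
18.1 tip X -17.9 Y 0.7 Z 45.1 pitch 0.0006 yawd -0.0005 F [ 2.  -0.1 -0.5]
[[-0.0001, -0.0007, 0.0014], [-0.0006, 0.0, 0.0025], [-0.0004, 0.0, 0.0026], [-0.0003, 0.0, 0.0026], [-0.0002, 0.0, 0.0026]]
[ 0.5    -0.1841  0.1669] [-0.52 -0.1  -2.02] [0.032 0.041 0.025]
```

View pics/s17.png

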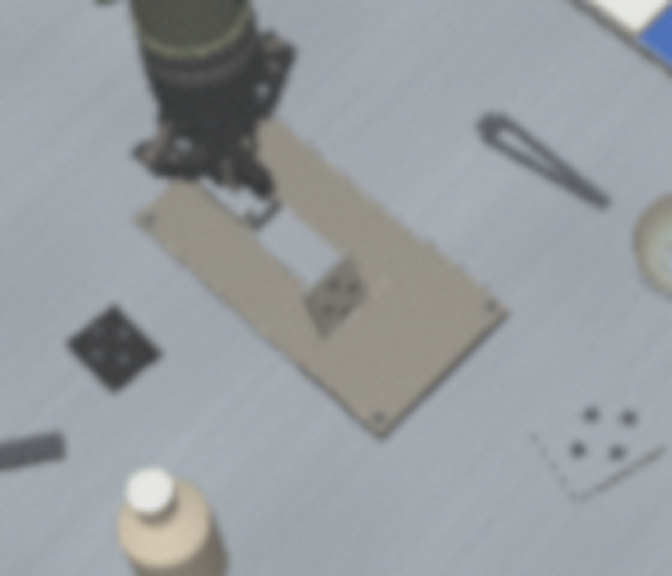

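Request:
{"op": "apply_moves", "data": {"targets": [[[-0.0005,0,0.0016],0],[[-0.0007,0,0.0024],0],[[-0.0005,0,0.0025],0],[[-0.0003,0,0.0025],0],[[-0.0002,0,0.0025],0]]}}

```text
clock: 18.62
position: [0.5125, -0.1845, 0.1693]
tool_rot: [0.707, 0.011, 0.707, -0.012]
contact_force: [-0.7, -1.0, -0.0]
opening: 0.0133
```

```bash
python3 tip.py -3.5,47 -1.5,47.2 0.5,47.2 2.5,47 4.5,46.8;  python3 look.py 18
```

```text
18.62 tip X -5.4 Y 0.7 Z 47.5 pitch 0.0009 yawd -0.0004 F [ 0.  -1.1 -0.7]
[[0.0005, -0.0007, 0.0019], [-0.0002, 0.0, 0.002], [0.0, 0.0, 0.002], [0.0002, 0.0, 0.002], [0.0002, 0.0, 0.002]]
[ 0.5125 -0.1845  0.1693] [-0.73 -1.04 -0.01] [ 0.021  0.03  -0.004]
```

View pics/s18.png

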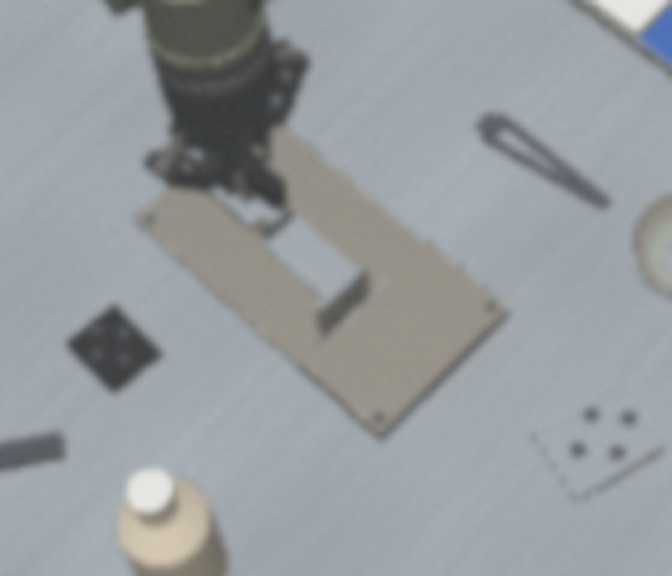

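Request:
{"op": "apply_moves", "data": {"targets": [[[0,0,0.002],0],[[0,0,0.002],0],[[0,0,0.002],0],[[0,0,0.002],0],[[0,0,0.0015],0]]}}

```text
clock: 19.13
position: [0.5226, -0.1847, 0.1691]
tool_rot: [0.707, 0.011, 0.707, -0.011]
contact_force: [0.5, -0.2, -1.4]
opening: 0.0134
```

```bash
python3 tip.py 6,47 8,46.5 10,46 11,46 ;  python3 look.py 19
```

```text
19.13 tip X 4.7 Y 0.8 Z 47.2 pitch 0.0002 yawd -0.0003 F [ 1.4 -0.2  0.5]
[[0.0002, -0.0008, 0.0013], [0.0005, 0.0, 0.002], [0.0005, 0.0, 0.002], [0.0, 0.0, 0.001]]
[ 0.5226 -0.1847  0.1691] [ 0.49 -0.21 -1.42] [ 0.064  0.014 -0.001]
```

View pics/s19.png

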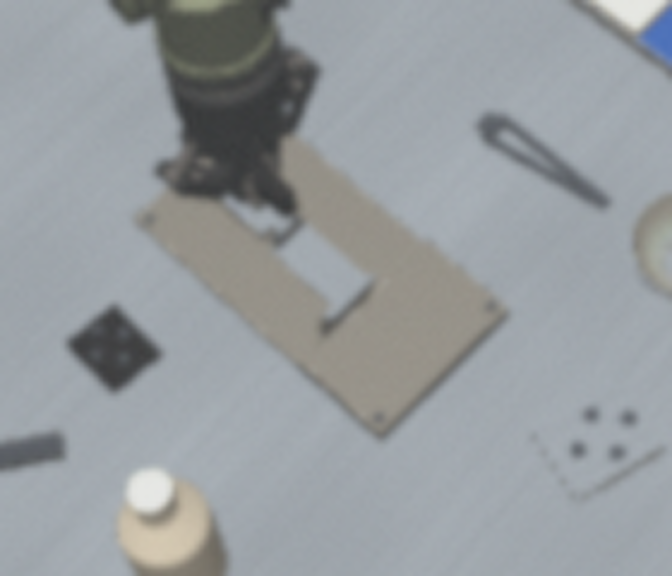

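Request:
{"op": "apply_moves", "data": {"targets": [[[0,0,0.0015],0],[[0.0003,0,0.002],0],[[0.0003,0,0.002],0],[[0,0,0.001],0],[[0,0,0],0]]}}

```text
clock: 19.65
position: [0.5298, -0.185, 0.1684]
tool_rot: [0.707, 0.011, 0.707, -0.011]
contact_force: [0.4, -0.8, -2.3]
opening: 0.0131
```

```bash
python3 tip.py 12,46 14,46 16,46 ;  python3 look.py 20
```

```text
19.65 tip X 11.9 Y 0.8 Z 46.6 pitch 0.0005 yawd -0.0003 F [ 2.3 -0.8  0.4]
[[0.0006, -0.0008, 0.0001], [0.0, 0.0, 0.002], [0.0, 0.0, 0.002]]
[ 0.5298 -0.185   0.1684] [ 0.36 -0.79 -2.29] [-0.014  0.034 -0.051]
```

View pics/s20.png

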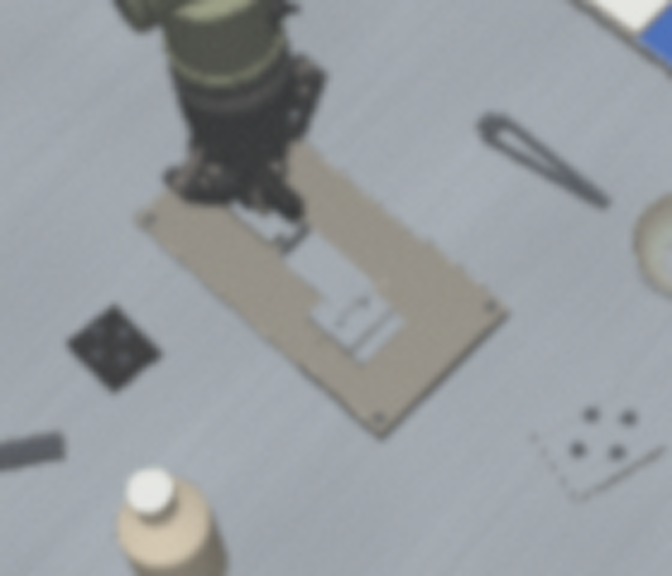

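Request:
{"op": "apply_moves", "data": {"targets": [[[-0.01,0,-0.01],0],[[-0.015,0,-0.01],0],[[-0.015,0,-0.01],0],[[-0.01,0,-0.005],0],[[-0.005,0,0],0]]}}

```text
clock: 20.17
position: [0.4898, -0.1831, 0.2256]
tool_rot: [0.705, 0.012, 0.709, -0.011]
contact_force: [-0.2, -0.5, -1.4]
opening: 0.0133
```

```bash
python3 look.py 21; python3 top.py 21; python3 -c "
from h import *
plan([0.59,0.19,0.23],0.0)"
```

```text
[ 0.4898 -0.1831  0.2256] [-0.21 -0.47 -1.44] [ 0.031  0.025 -0.054]
at [ 0.4911 -0.1832  0.2244] yaw -0.0315 F [ 0.34  0.01 -1.34] op 0.0132 t 20.32
[[[-0.0005,0.0376,0.0087],-0.0315],[[-0.0005,0.0373,0.0099],0.0],[[-0.0005,0.0373,0.0099],0.0],[[-0.0005,0.0373,0.0099],0.0],[[-0.0005,0.0373,0.0099],0.0]]
[[[-0.0005,0.0373,0.0099],0.0],[[-0.0005,0.0373,0.0099],0.0],[[-0.0005,0.0373,0.0099],0.0],[[-0.0005,0.0373,0.0099],0.0],[[-0.0005,0.0373,0.0099],0.0]]
```

View pics/s21.png

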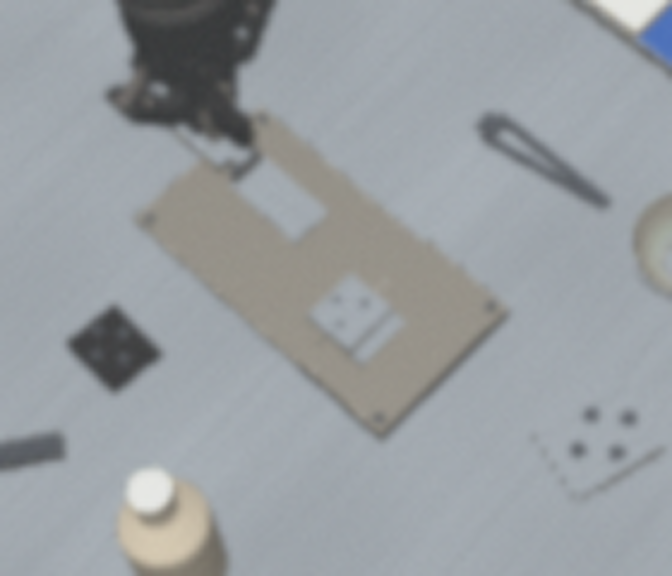

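View pics/t21.png

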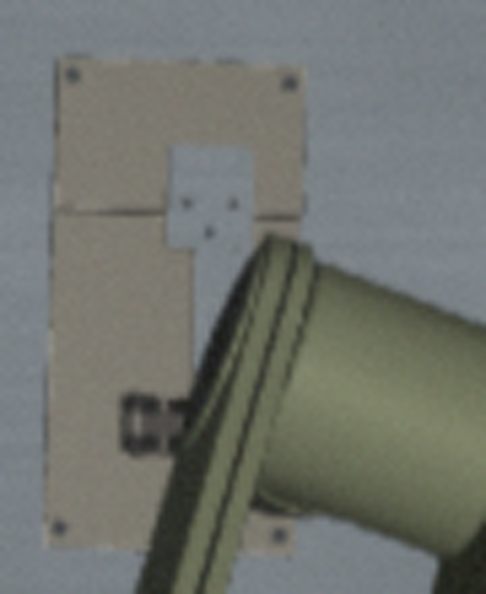

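Request:
{"op": "apply_moves", "data": {"targets": [[[0,0.0376,0.009],-0.03],[[0,0.0373,0.01],0],[[0,0.0373,0.01],0],[[0,0.0373,0.01],0],[[0,0.0373,0.01],0]]}}

```text
clock: 20.73
position: [0.5434, 0.0023, 0.2207]
tool_rot: [0.704, 0.004, 0.71, -0.005]
contact_force: [0.6, -1.5, -1.6]
opening: 0.0135
```

Request:
{"op": "apply_moves", "data": {"targets": [[[0,0.0373,0.01],0],[[0,0.0373,0.01],0],[[0,0.0373,0.01],0],[[0,0.0373,0.01],0],[[0,0.0373,0.01],0]]}}

```text
clock: 21.15
position: [0.5972, 0.1988, 0.2142]
tool_rot: [0.702, 0.003, 0.712, -0.006]
contact_force: [1.0, -1.1, -2.7]
opening: 0.0129
```

```bash
python3 -c "
from h import *
plan([0.602,0.217,0.165],0.0)"
```

```text
at [0.5972 0.1988 0.2142] yaw -0.0125 F [ 1.01 -1.1  -2.65] op 0.0129 t 21.15
[[[0.0098,0.0037,0.0011],-0.0125],[[0.0098,0.0037,0.0011],0.0],[[0.0098,0.0037,0.0011],0.0],[[0.0098,0.0037,0.0011],0.0],[[0.0098,0.0037,0.0011],0.0]]
```

Request:
{"op": "apply_moves", "data": {"targets": [[[0.0095,0.003,0.001],-0.012],[[0.0095,0.003,0.001],0],[[0.0095,0.002,0.001],0],[[0.009,0.002,0.001],0],[[0.009,0.001,0],0]]}}

```text
clock: 21.57
position: [0.6026, 0.2188, 0.161]
tool_rot: [0.702, -0.003, 0.712, 0.003]
contact_force: [-0.3, 0.4, -1.2]
opening: 0.0136
```

Request:
{"op": "apply_moves", "data": {"targets": [[[0.004,0,0],0],[[0.003,0,0],0],[[0,0,0],0],[[0,0,0],0],[[0,0,0],0]]}}

```text
clock: 21.98
position: [0.601, 0.2141, 0.1498]
tool_rot: [0.699, -0.002, 0.715, -0.0]
contact_force: [-0.6, 0.0, -1.7]
opening: 0.0132
```

```bash
python3 avg.py 4
python3 - <<'E'
from bench import env,get_image,camera_model
from h import *
import pickle
cm=camera_model("wrist"); im=get_image("wrist"); cv2.imwrite("pics/w22.png",im[:,:,::-1]); pickle.dump(cm,open("w22.pkl","wb"))
im=get_image("scene")[:,:,::-1]; c=im[140:230,290:400]; cv2.imwrite(f"pics/s22.png",cv2.resize(c,None,fx=6,fy=6,interpolation=cv2.INTER_CUBIC))
im=get_image("top")[:,:,::-1]; c=im[155:255,215:315]; cv2.imwrite(f"pics/t22.png",cv2.resize(c,None,fx=5.5,fy=5.5,interpolation=cv2.INTER_CUBIC))
E
```

```text
22.18 p [0.6011 0.2146 0.1501] yaw 0.003 pitch -0.0211 F [ 1.45  0.44 -0.33] sd [0.7  0.58 0.44] M [-0.004 -0.029 -0.007] op 0.0135
```

View pics/w22.png

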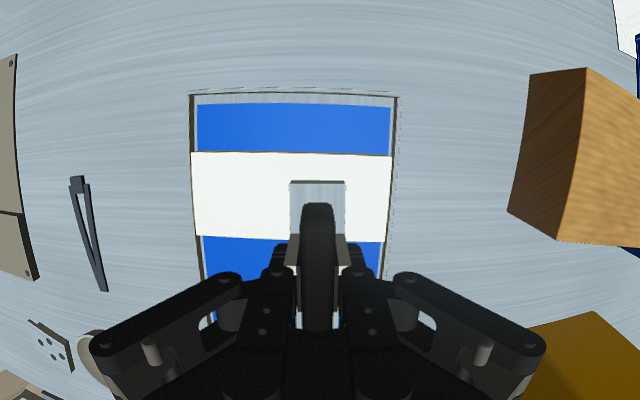

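View pics/s22.png

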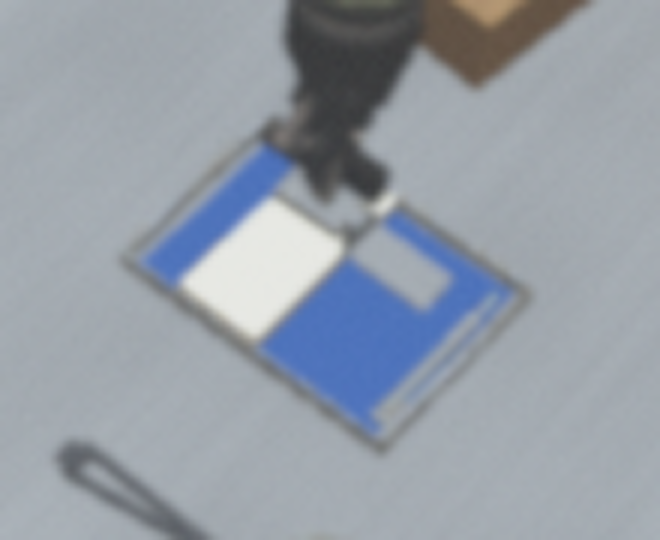

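View pics/t22.png

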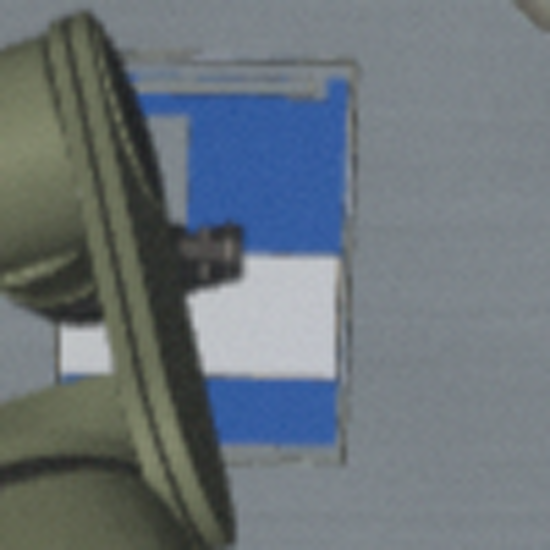

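Run:
```python
from h import *
import pickle
cm=pickle.load(open("w22.pkl","rb"))
print([px2w(cm,*p,.017,True)[:2].round(4) for p in [(191,151),(396,157),(317,154),(200,235),(385,242)]])
for z in (.041,.054): print([px2w(cm,*p,z,True)[:2].round(4) for p in [(290,182),(345,182)]])
```

```text
[array([0.5546, 0.126 ]), array([0.5594, 0.2682]), array([0.5581, 0.2145]), array([0.6172, 0.1272]), array([0.6212, 0.2642])]
[array([0.5723, 0.1984]), array([0.5722, 0.2314])]
[array([0.5696, 0.1996]), array([0.5695, 0.2302])]
```

Request:
{"op": "apply_moves", "data": {"targets": [[[0.004,0,0],0],[[0.004,0,0],0],[[0.004,0,0],0],[[0.003,0,0],0],[[0.001,0,0],0]]}}

```text
clock: 22.75
position: [0.6006, 0.215, 0.1325]
tool_rot: [0.7, -0.002, 0.714, 0.0]
contact_force: [-0.1, -0.9, -1.7]
opening: 0.0129
```

Request:
{"op": "apply_moves", "data": {"targets": [[[0.0005,0,0],0],[[0.0005,0,0],0],[[0,0,0],0],[[0,0,0],0],[[0,0,0],0]]}}

```text
clock: 23.17
position: [0.6003, 0.215, 0.1305]
tool_rot: [0.699, -0.003, 0.715, 0.0]
contact_force: [0.6, 0.5, -2.4]
opening: 0.0133
```

```bash
python3 avg.py 4
```

```text
23.37 p [0.6003 0.215  0.1305] yaw 0.0039 pitch -0.0223 F [ 1.48 -0.2   0.2 ] sd [0.5  0.38 0.3 ] M [0.014 0.008 0.014] op 0.0129
```

Request:
{"op": "apply_moves", "data": {"targets": [[[0.001,0,0.001],0],[[0.001,0,0.001],0],[[0.0005,0,0.001],0],[[0,0,0],0],[[0,0,0],0]]}}

```text
clock: 23.78
position: [0.6037, 0.215, 0.1279]
tool_rot: [0.699, -0.002, 0.715, 0.0]
contact_force: [-0.2, -0.8, -2.3]
opening: 0.0134
```

```bash
python3 avg.py 4
```

```text
23.98 p [0.6037 0.215  0.128 ] yaw 0.0038 pitch -0.0216 F [ 1.81 -0.06 -0.08] sd [0.2  0.45 0.29] M [ 0.002  0.015 -0.017] op 0.013
```

Request:
{"op": "apply_moves", "data": {"targets": [[[0.0007,0,0],0],[[0.0006,0,0],0],[[0,0,0],0],[[0,0,0],0],[[0,0,0],0]]}}

```text
clock: 24.4
position: [0.6035, 0.215, 0.1266]
tool_rot: [0.699, -0.002, 0.715, 0.0]
contact_force: [-0.9, -0.4, -2.0]
opening: 0.0134
```

```bash
python3 avg.py 4
```

```text
24.6 p [0.6036 0.2151 0.1267] yaw 0.004 pitch -0.0215 F [ 1.67 -0.17 -0.1 ] sd [0.59 0.72 0.25] M [-0.006 -0.021  0.029] op 0.0135
```

Request:
{"op": "apply_moves", "data": {"targets": [[[0.0006,0,0],0],[[0.0006,0,0],0],[[0,0,0],0],[[0,0,0],0],[[0,0,0],0]]}}

```text
clock: 25.02
position: [0.6037, 0.215, 0.1259]
tool_rot: [0.7, -0.002, 0.714, 0.0]
contact_force: [-0.0, -0.4, -1.8]
opening: 0.0137
```

```bash
python3 avg.py 4
```

```text
25.22 p [0.6037 0.2151 0.1259] yaw 0.004 pitch -0.0209 F [ 1.21  0.02 -0.25] sd [0.63 0.61 0.53] M [ 0.007 -0.012 -0.013] op 0.0136
```

Contact beginning (z at the original grasp height). A touch more, then release gently.

Request:
{"op": "apply_moves", "data": {"targets": [[[0.0006,0,0],0],[[0,0,0],0],[[0,0,0],0],[[0,0,0],0],[[0,0,0],0]]}}

```text
clock: 25.63
position: [0.6038, 0.2151, 0.1258]
tool_rot: [0.7, -0.002, 0.714, 0.0]
contact_force: [-0.5, -0.4, 1.3]
opening: 0.013
```

```bash
python3 avg.py 5
```

```text
25.88 p [0.6038 0.2151 0.1258] yaw 0.004 pitch -0.0204 F [ 0.23 -0.31 -0.63] sd [0.41 0.67 0.26] M [-0.02   0.058 -0.008] op 0.0128
```

Request:
{"op": "apply_moves", "data": {"targets": [[[0,0,0],0],[[0,0,0],0],[[0,0,0],0],[[0,0,0],0],[[0,0,0],0]], "fingers": 0.045}}

```text
clock: 26.3
position: [0.6043, 0.2153, 0.1262]
tool_rot: [0.7, -0.002, 0.714, 0.001]
contact_force: [0.0, 0.0, -0.6]
opening: 0.0452
```

Request:
{"op": "apply_moves", "data": {"targets": [[[-0.004,0,0],0],[[-0.008,0,0],0],[[-0.015,0,0],0],[[-0.02,0,0],0],[[-0.025,0,0],0]]}}

```text
clock: 26.72
position: [0.6032, 0.2146, 0.1964]
tool_rot: [0.696, -0.004, 0.718, -0.001]
contact_force: [-0.4, -0.6, 0.4]
opening: 0.0449
```

Request:
{"op": "apply_moves", "data": {"targets": [[[-0.025,0,-0.01],0],[[-0.025,0,-0.02],0],[[-0.02,0,-0.02],0],[[-0.01,0,-0.01],0],[[0,0,0],0]]}}

```text
clock: 27.13
position: [0.546, 0.2152, 0.2905]
tool_rot: [0.701, -0.002, 0.713, 0.001]
contact_force: [0.2, -1.4, 1.1]
opening: 0.0452
```

Run:
```python
from bench import env,get_image,camera_model
from h import *
import pickle
get_image("top");get_image("top")
cm=camera_model("wrist"); im=get_image("wrist")[:,:,::-1]; cv2.imwrite("pics/w23.png",im); pickle.dump(cm,open("w23.pkl","wb"))
im=get_image("scene")[:,:,::-1]; c=im[140:310,200:400]; cv2.imwrite(f"pics/s23.png",cv2.resize(c,None,fx=4,fy=3.5,interpolation=cv2.INTER_CUBIC))
o=env.get_obs();print(o['clock'],o['position'],o['joint_velocities'].round(3),o['opening'])
```

```text
27.3333 [0.54695711 0.21476349 0.2857561 ] [-0.005  0.018  0.005  0.002  0.003  0.   ] 0.04515979476372879
```

View pics/w23.png

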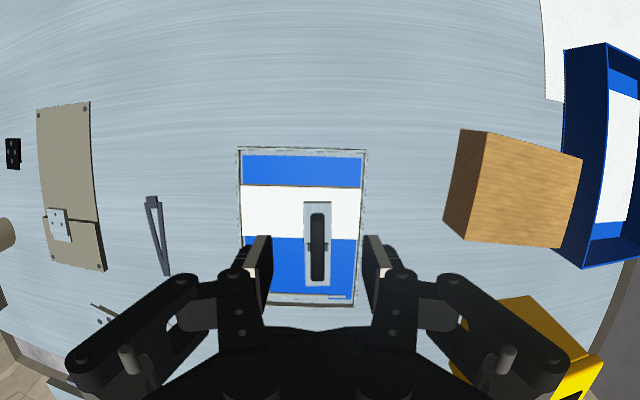

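View pics/s23.png

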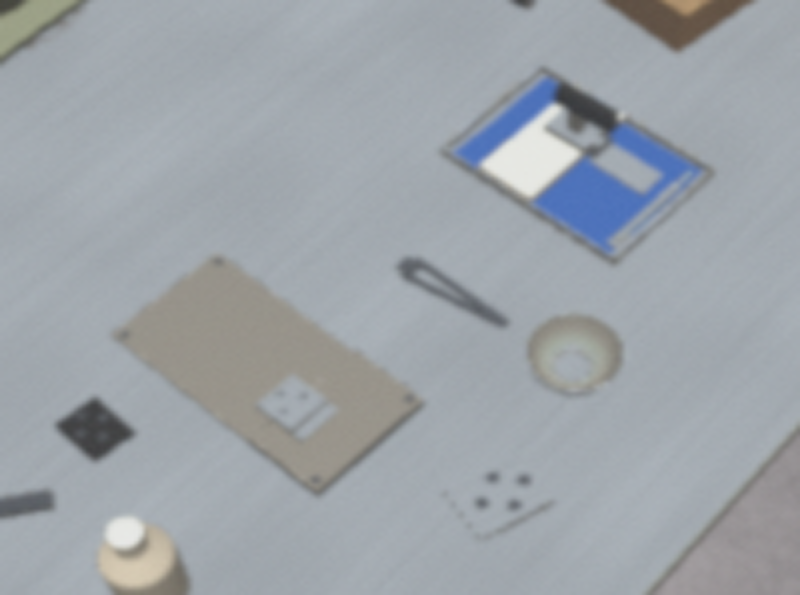

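Run:
```python
import cv2
im=cv2.imread("pics/w23.png")
cv2.imwrite("pics/w23a.png",cv2.resize(im[140:310,230:375],None,fx=3.4,fy=3.4,interpolation=cv2.INTER_CUBIC))
t=__import__('bench').get_image("top")[:,:,::-1]
cv2.imwrite("pics/t23.png",cv2.resize(t[155:275,215:455],None,fx=3.3,fy=3.3,interpolation=cv2.INTER_CUBIC))
```

```text
(no output)
```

View pics/w23a.png

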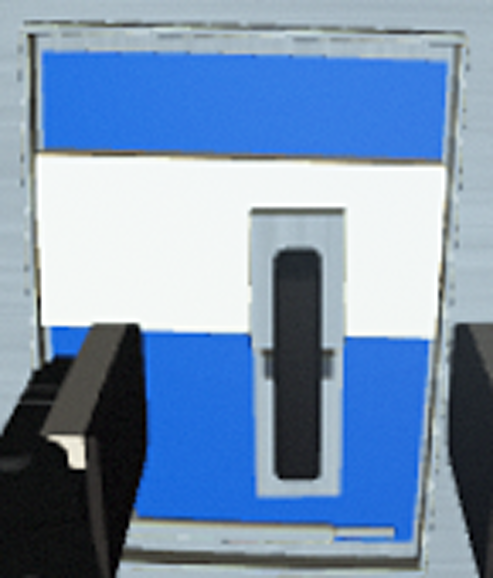

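View pics/t23.png

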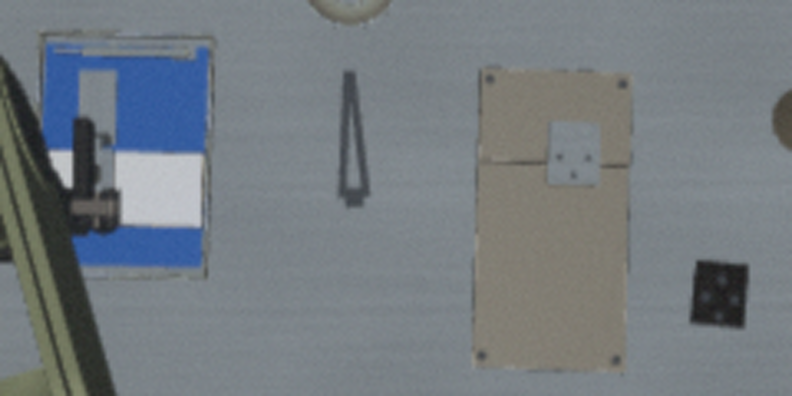

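Run:
```python
from h import *
from bench import camera_model,env
import pickle
cm=pickle.load(open("w23.pkl","rb"))
P=lambda a,b,z:px2w(cm,230+a/3.4,140+b/3.4,z,True)[:2].round(4)
print("ped",P(40,154,.017),P(250,157,.017),P(442,160,.017),P(48,327,.017),P(432,338,.017))
print("heel",P(249,210,.03),P(346,210,.03),"tip",P(257,496,.011),P(341,495,.011))
print("grip",[P(*p,.086) for p in [(275,250),(322,250),(320,479),(276,478)]])
t=camera_model("top");Q=lambda a,b,z:px2w(t,215+a/3.3,155+b/3.3,z)[:2].round(4)
print("plate",Q(548,122,.022),Q(602,122,.022),Q(548,185,.022),Q(601,186,.022),"step",Q(478,161,.015),Q(630,165,.015))
o=env.get_obs();print(o['clock'],o['joint_velocities'].round(4))
```

```text
ped [0.5554 0.128 ] [0.5565 0.1997] [0.5573 0.264 ] [0.6185 0.1268] [0.6215 0.2632]
heel [0.5713 0.1998] [0.5712 0.2313] tip [0.6896 0.2005] [0.6891 0.2325]
grip [array([0.5672, 0.2094]), array([0.5672, 0.2222]), array([0.6387, 0.2224]), array([0.6384, 0.2094])]
plate [ 0.6399 -0.1686] [ 0.6397 -0.2144] [ 0.5863 -0.1676] [ 0.5853 -0.2123] step [ 0.6077 -0.1093] [ 0.6037 -0.2384]
27.3833 [-0.0003  0.0051 -0.0008  0.0003  0.0035  0.0013]
```

Run:
```python
from bench import env
print(env.sign_off())
```

```text
the job is handed in; nothing more can be done
None
```

The job is done and handed in at 27.4 s of the 72 s allowed. No verdict was reported, so what follows is my own measurement.

**What I did:**
- I gripped the lifter, lowered it until the blade tip touched the station's lower floor, and slid it under the plate's lip.
- I pushed the plate home, until the tool stopped advancing and the plate stopped moving in the top view. At that point I felt about 4 N horizontally and 6 N down, and held there.
- I lifted the lip along its arc, and the plate tipped past upright and fell onto the ledge.
- I set the lifter back on the pedestal, opened the fingers and withdrew.

**Last checks:**

| Item | Measured | Limit |
|---|---|---|
| Plate middle past the step | about 8 mm | 2 to 55 mm |
| Plate middle from the step's middle | about 17 mm | 45 mm |
| Lifter x in the tray | about +2 mm | -8 to +20 mm |
| Lifter y in the tray | about +20 mm | ±55 mm |
| Lifter yaw relative to the tray | under 0.05 rad | 0.35 rad |

- The plate's apparent length (about 54 mm) fits it lying flat on the ledge, turned over. I did not measure its tilt directly.
- The blade hangs over the blue floor, the gripper is clear, and nothing else appeared to have moved.

**What disagreed:**
- The cameras differed by 2 to 7 mm in places, so I moved the blade sideways once, about 5 mm, before it went under the lip.
- The tool's pitch drifted by up to 0.02 rad during the moves. The lifter was therefore set down slightly nose-down. I expect it settled flat once released, but I did not measure its tilt.
- During the push the vertical force rose to about 7 N, above the lightest touch but below the 15 N limit.

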